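Ready the bench shaker for its next run

TASK

Get the shaker ready for its next run: stand every sample jar from the bench upright in the shaker's tray, slide the clear guard off the speed knob, turn that knob until its pointer lines up with the brass tab, and slide the guard fully home over it again. Turn the run counter's knob back to its zero stop. Leave the beaker, the bottle and the spatula where they are.

Things in the scene. Friction and masses are not known exactly. Their poses are not given: they have to be found in the camera images.
- shaker: white bench shaker, 280 mm deep (x), 440 mm wide (y), fixed; origin at the centre of its underside, x away from the robot, y to its left, z up. Its flat control deck, 60 mm above the bench, is the strip nearest the robot; along it from right (-y) to left: counter knob, speed knob, free stretch where the guard parks. Behind the deck is the open tray
- tray (a point): centre of the floor of the open aluminium tray on the shaker, on the floor's surface 72 mm above the bench; axes as the shaker's. Inside the walls it measures 112 mm in x by 392 mm in y; the walls rise 16 mm above the floor. No dividers; room for five jars in one row along y
- speed (a joint): angle of the speed knob (rad), 0 to 2.8, growing clockwise seen from above; at 0 its pointer points along the shaker's -x (towards the robot). Light friction (0.05 N m), stays where it is left
- speed_axis (a point): point on the speed knob's vertical axis, 26 mm above the deck, mid-grip. The black knob has a 58 mm skirt, its top 10 mm above the deck, and on it an upright bar grip 52 mm long, 13 mm wide, from 10 to 38 mm above the deck. A white line on one half of the bar and a white nib on the skirt show the pointer end
- speed_tip (a point): tip of the speed knob's pointer, 34 mm from the knob's axis; the bar grip lies along the line from the axis to this tip
- mark (a point): the mark for the speed pointer: inner end of a small brass tab (7 mm long, 5 mm wide, its top 9 mm above the deck) standing at the edge of the speed dial, 34 mm from the knob's axis; set when the pointer tip points straight at it
- guard (a joint): position of the sliding guard (m): 0 = fully home at its stop, centred over the speed knob; 0.112 = fully open at its other stop, parked on the deck. It slides along the shaker's +y to open; friction about 1.5 N, stays where it is left. Starts 0 to 25 mm from home, covering the knob
- guard_tab (a point): centre of the guard's black grip tab, 71 mm above the deck: 36 mm long (along x), 14 mm thick (along y), 32 mm high, upright on the guard's top. The guard is a clear plastic hood 92 mm (x) by 84 mm (y), its top 55 mm above the deck, side walls at its -x and +x edges, open at both y ends, with thin steel edge strips
- counter (a joint): angle of the run counter's knob (rad), 0 to 3.6, growing clockwise seen from above; 0 is the zero stop, where its pointer points along the shaker's -x (towards the robot), at the long thick tick of the dial. To reset, turn it counter-clockwise until it meets the stop. Light friction (0.05 N m), stays where it is left
- counter_axis (a point): point on the vertical axis of the counter knob, 26 mm above the deck; a knob of the same make and size as the speed knob, on a white ticked dial 130 mm to the right (-y) of the speed knob
- counter_tip (a point): tip of the counter knob's pointer, 34 mm from its axis; the bar grip lies along the line from the axis to this tip
- beaker: glass beaker, 68 mm wide, 85 mm high, standing to the left of the shaker; leave it alone. Origin at the centre of its underside
- wash_bottle: white bottle, 60 mm wide, 150 mm high, standing off the far right corner of the shaker; leave it alone. Origin at the centre of its underside
- spatula: lab spatula 170 mm long, lying to the left of the shaker; leave it alone. Its origin lies on the bench under the tool
- jar1: closed screw-lid sample jar, white plastic with a lid, a plain cylinder 52 mm in diameter and 58 mm high, 100 to 200 g; origin at the centre of its underside, z up through the lid. Three to five jars stand on the bench to the robot's right at the start; absent ones give None from the start
- jar2: closed screw-lid sample jar, white plastic with a lid, a plain cylinder 52 mm in diameter and 58 mm high, 100 to 200 g; origin at the centre of its underside, z up through the lid. Three to five jars stand on the bench to the robot's right at the start; absent ones give None from the start
- jar3: closed screw-lid sample jar, white plastic with a lid, a plain cylinder 52 mm in diameter and 58 mm high, 100 to 200 g; origin at the centre of its underside, z up through the lid. Three to five jars stand on the bench to the robot's right at the start; absent ones give None from the start
- jar4: closed screw-lid sample jar, white plastic with a lid, a plain cylinder 52 mm in diameter and 58 mm high, 100 to 200 g; origin at the centre of its underside, z up through the lid. Three to five jars stand on the bench to the robot's right at the start; absent ones give None from the start
- jar5: closed screw-lid sample jar, white plastic with a lid, a plain cylinder 52 mm in diameter and 58 mm high, 100 to 200 g; origin at the centre of its underside, z up through the lid. Three to five jars stand on the bench to the robot's right at the start; absent ones give None from the start
Things that resemble listed ones, but are neither listed nor needed, are in the scene too. Leave any turquoise look-alike of the jar1 alone. What is shaped like the jar3 but green is not meant.

How it is judged (in metres and radians):
On the way, in this order (a step that is already met when the one before it is completed fails the run):
1. the guard is slid clear of the speed knob and the knob's pointer is set to the tab (value of joint guard above 0.085 m and horizontal distance between speed_tip and mark below 0.005 m), for 0.2 s.
2. the guard is back home over the speed knob (value of joint guard below 0.006 m), for 0.2 s.
At the end, for the whole second after the job is handed in: Every jar present stands upright (within 7 degrees) and at rest on the tray floor; the speed pointer's tip is within 5 mm of the mark; the guard is within 6 mm of home; the counter knob is within 0.07 rad of its zero stop (horizontal distance between speed_tip and mark below 0.005 m and value of joint guard below 0.006 m and value of joint counter below 0.07 rad and x of jar1 in the frame of tray between -0.036 and 0.036 m and y of jar1 in the frame of tray between -0.176 and 0.176 m and z of jar1 in the frame of tray between -0.008 and 0.008 m and angle between each of jar1, jar2, jar3, jar4, jar5's own z axis and vertical below 0.12 rad and linear speed of each of jar1, jar2, jar3, jar4, jar5 below 0.03 m/s and x of jar2 in the frame of tray between -0.036 and 0.036 m and y of jar2 in the frame of tray between -0.176 and 0.176 m and z of jar2 in the frame of tray between -0.008 and 0.008 m and x of jar3 in the frame of tray between -0.036 and 0.036 m and y of jar3 in the frame of tray between -0.176 and 0.176 m and z of jar3 in the frame of tray between -0.008 and 0.008 m and x of jar4 in the frame of tray between -0.036 and 0.036 m and y of jar4 in the frame of tray between -0.176 and 0.176 m and z of jar4 in the frame of tray between -0.008 and 0.008 m and x of jar5 in the frame of tray between -0.036 and 0.036 m and y of jar5 in the frame of tray between -0.176 and 0.176 m and z of jar5 in the frame of tray between -0.008 and 0.008 m); the robot touches nothing.
It fails at once if the beaker is moved by more than 30 mm (distance of beaker from where it was at the start of the episode above 0.03 m).
It fails at once if the bottle is moved by more than 30 mm (distance of wash_bottle from where it was at the start of the episode above 0.03 m).
It fails at once if the spatula is moved by more than 30 mm (distance of spatula from where it was at the start of the episode above 0.03 m).
Of jar1, jar2, jar3, jar4, jar5 only 3 to 5 are there at a start; the rules pass over those that are not, and their reading is None.
At some moment in a run one of jar1, jar2, jar3, jar4, jar5 may be knocked a few centimetres aside while the robot is not near it.
It also fails if it takes over 210 s, if anything falls off the work surface, if the arm or the gripper's body presses on something with over 40 N, if the wrist force passes 120 N, or if a joint passes its speed limit or range.

ROBOT

A 6-joint arm with a two-finger parallel gripper is mounted at the origin on the work surface. World frame = base frame: x ahead of the robot, y to its left, z up, the work surface at z = 0. Lengths are in mm, angles in rad, forces in N, time in s.
With the tool pointing down it reaches from about 300 to 875 mm from the base axis. Payload 4.2 kg.
Tool frame: the origin (TCP) lies on the centre line of the jaws, within the pads' length; the fingertips stand 25 mm ahead of it and the grasp point (between the pads) lies 6 mm ahead of it (robot.tip_extent is the distance from the TCP to the fingertips, in mm); x points along the fingers, y is the direction in which the jaws open and shut, and the axes are right-handed (so a half turn about x gives the same grasp; the last joint's range is limited). The gripper opens to 85 mm and grips with 20 to 120 N. Pads are 22 mm wide; open, the fingers measure 114 mm over their backs; the gripper's body (76 mm by 85 mm) begins 54 mm behind the grasp point. The pads swing forward as they close: fully open they stand 13 mm farther back than shut.
Start: joints at [-1.173, 0.32, 1.565, -0, 1.257, -0.02], TCP at [233.31, -525.552, 256.338] pointing down, gripper open.
Joint ranges: [-3.11, 3.11], [-0.84, 2.01], [0.21, 2.61], [-1.34, 4.49], [0.05, 2.63], [-2.56, 2.56]. Speed limits (rad/s): [2.57, 2.57, 3.14, 3.14, 3.14, 3.14].

INTERFACE

Orientations are given as a unit quaternion [w, x, y, z].
In Python, from workcell import robot gives the robot as it stands.
- The arm moves only by the tool send_rows, never from a script. Its argument "increments" is a list that holds one entry, the list of rows, each a list of 7 numbers: the opening, from 0 (shut) to 1 (fully open), then the shift along the tool's x, y, z in cm, then the turn, a rotation vector about the tool's x, y, z in degrees. In form: [[[gripper, x, y, z, wx, wy, wz], ...]]. A call has 1 to 12 rows; each row is the pose to reach, as a shift and turn from the pose measured when the call began, along the tool's axes at that moment; what a row does not reach only later rows make up. A row lasts 1/10 s, in which the tool goes at most 50 mm and 8.59 degrees, less where a joint would pass 70% of its speed; a pose out of reach is approached as far as the arm can. A call with a gripper value outside its range is refused whole. The fingers move at their own pace and stop on an object; "force" is the grip in N (left out, the last holds). Time passes only in rows, so rows that repeat a pose let the fingers close. It gives the time, the measured TCP pose, the force and the opening at its end, in the units of the state.
- robot.state(): the state, without advancing time (a new reading comes with each control period).
- robot.get_image(name): name is "scene" or "top"; returns the picture (480x640x3 uint8, blue, green, red); there is no depth.
- robot.get_calibration(name): a dict with "fovy" (degrees; the focal length in pixels is half the picture's height over the tangent of half this angle, whatever the lens; pixels are square), "cx", "cy" (the principal point, pixels), "rvec" (rotation vector, rad) and "tvec" (3), from world to camera coordinates, as OpenCV has them. Camera axes: x right, y down, z forward; pixel columns grow to the right and rows downward; lengths in mm; the calibration is good to about 2 mm. A picture is of the moment at which its call begins. get_calibration takes no time and is no camera call.
- robot.finish_job(): hands the job in, once; it reports no verdict.
The state is a dict: "clock": time; "qpos": joint angles; "dq": joint speeds; "joint_torque": joint torques, N m; "ee_pos": TCP position; "orientation": TCP orientation; "wrist_force": force on the tool from outside, world axes, zero at the start; "torque": the same for the moment, N m; "finger_gap": opening from 0.0 (shut) to 1.0 (fully open).
Only numpy, scipy, OpenCV 4.12 (cv2) and the standard library are available. Lean on these libraries where they do the work, as an engineer would, in place of code of your own. Each camera call takes 0.05 s, during which the arm holds its last target.

## Working session

There is one attempt and no reset: what is moved stays moved. The work goes in short steps, Python scripts to look and compute and a tool call to move; the robot and the scene stay as the last step left them, time stands still between calls to the robot, and variables do not carry over. Pictures are saved under pics/ and viewed, and the job is handed in when it is done.

Besides the shell and the picture viewer there is one more tool, called after "Request:" in YAML: its name, and indented under it one key for each argument. send_rows: Moves the arm, as the interface text tells. Its arguments: {"type":"object","properties":{"increments":{"type":"array"},"force":{"type":"number"}},"required":["increments"]}

```bash
ls; mkdir -p pics; python3 - <<'E'
from workcell import robot
import cv2
s=robot.state();print(s)
for n in("scene","top"):
    im=robot.get_image(n);cv2.imwrite(f"pics/{n}0.png",im);print(n,robot.get_calibration(n))
E
```

```text
pics
{'clock': 0.0, 'qpos': array([-1.17299327e+00,  3.20267164e-01,  1.56571096e+00,  3.07518983e-05,
        1.25740241e+00, -1.99971879e-02]), 'dq': array([ 6.17113780e-06,  6.30418025e-04, -4.94196724e-04,  7.51924895e-04,
       -1.70025738e-04,  1.30555768e-04]), 'joint_torque': array([ 7.51242642e-04, -4.15522850e+01, -2.34157544e+01,  1.80202378e-04,
        8.35328858e-03,  4.49692550e-06]), 'ee_pos': array([ 233.14177374, -525.11968859,  255.48404047]), 'orientation': array([-0.14601652, -0.69162588, -0.14726213,  0.69184296]), 'wrist_force': array([ 0.75623356,  0.05627366, -0.41222389]), 'torque': array([-0.02423739,  0.04398737, -0.0040877 ]), 'finger_gap': 1.0043873357583712}
scene {'fovy': 50.430844199493784, 'cx': 322.26378037744723, 'cy': 241.2095491764395, 'rvec': array([ 2.0232361 ,  1.31164983, -0.5810552 ]), 'tvec': array([-272.01492549, -288.93298487, 1571.08125759])}
top {'fovy': 42.0723887644411, 'cx': 338.7599838161669, 'cy': 234.72555579188793, 'rvec': array([ 2.18626967, -2.16646897,  0.07699804]), 'tvec': array([  56.60865712,  616.22055673, 1801.52494655])}
```

View pics/scene0.png

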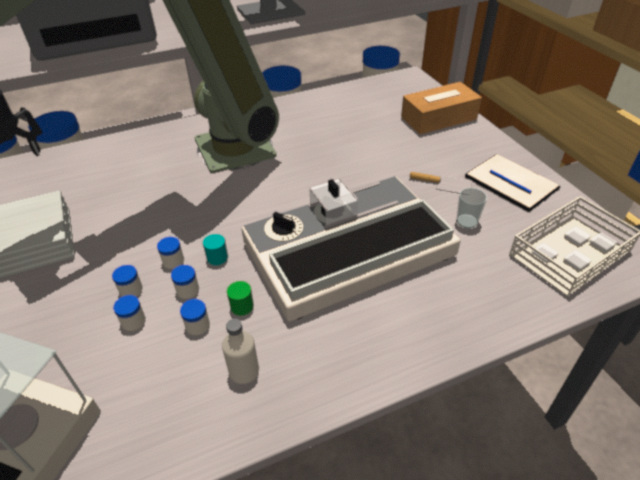

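View pics/top0.png

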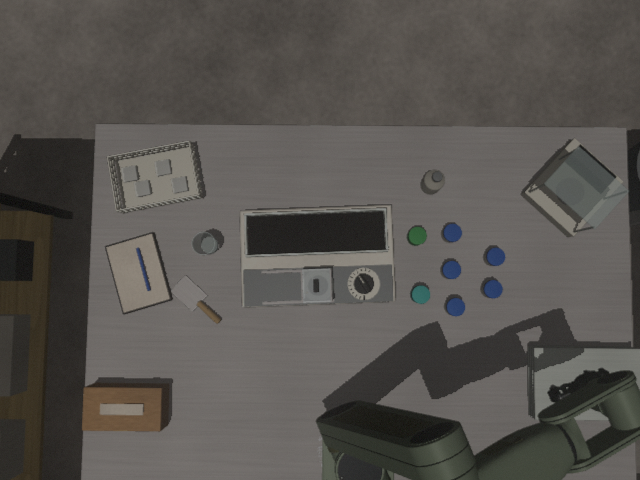

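The top view shows five white jars with blue lids at (452,232), (495,256), (451,269), (492,288) and (455,306). The green jar (417,235) and the turquoise one (420,294) are look-alikes to leave. The shaker spans (240-395, 205-306), the guard tab is near (316,286) and the counter near (364,284). Next I'll measure these in enlarged crops.

```bash
cat > h.py <<'E'
from workcell import robot
import cv2, numpy as np
from scipy.spatial.transform import Rotation as R
def K(n):
    c=robot.get_calibration(n); f=240/np.tan(np.radians(c['fovy']/2))
    return np.array([[f,0,c['cx']],[0,f,c['cy']],[0,0,1]]),c['rvec'],c['tvec']
def toz(n,px,z):
    k,r,t=K(n); M=R.from_rotvec(r).as_matrix(); d=M.T@np.linalg.solve(k,[px[0],px[1],1]); o=-M.T@t
    return o+d*(z-o[2])/d[2]
def proj(n,P):
    k,r,t=K(n); return cv2.projectPoints(np.float64(P).reshape(-1,1,3),r,t,k,None)[0][:,0]
def crop(n,im,x0,y0,x1,y1,name,s):
    cv2.imwrite(f"pics/{name}.png",cv2.resize(im[y0:y1,x0:x1],None,fx=s,fy=s,interpolation=cv2.INTER_CUBIC))
E
python3 - <<'E'
from h import *
im=cv2.imread('pics/top0.png'); crop('top',im,400,210,520,330,'c1',5); crop('top',im,235,200,400,310,'c2',4.8)
im2=cv2.imread('pics/scene0.png'); crop('scene',im2,240,160,420,260,'c3',4.4)
hsv=cv2.cvtColor(im,cv2.COLOR_BGR2HSV)
m=cv2.inRange(hsv,(105,150,60),(125,255,255)); n,l,st,c=cv2.connectedComponentsWithStats(m)
for i in range(1,n):
    if st[i,4]>100: print(c[i],st[i],toz('top',c[i],55).round(1))
for p in [(417,235),(420,294)]: print(p,toz('top',p,58).round(1))
# shaker corners top px at z
for p in [(241,305),(394,303),(392,206),(241,210)]: print(p,toz('top',p,60).round(1))
print('scene cam',-R.from_rotvec(K('scene')[1]).as_matrix().T@K('scene')[2],'top',-R.from_rotvec(K('top')[1]).as_matrix().T@K('top')[2])
E
```

```text
(417, 235) [ 614.2 -162.7   58. ]
(420, 294) [ 445.7 -171.1   58. ]
(241, 305) [409.6 338.4  60. ]
(394, 303) [419.5 -97.   60. ]
(392, 206) [697.2 -90.6  60. ]
(241, 210) [681.9 344.4  60. ]
scene cam [1338.12366853 -273.24000464  872.08695379] top [ 470.29103104   45.10667081 1845.32278532]
```

View pics/c1.png

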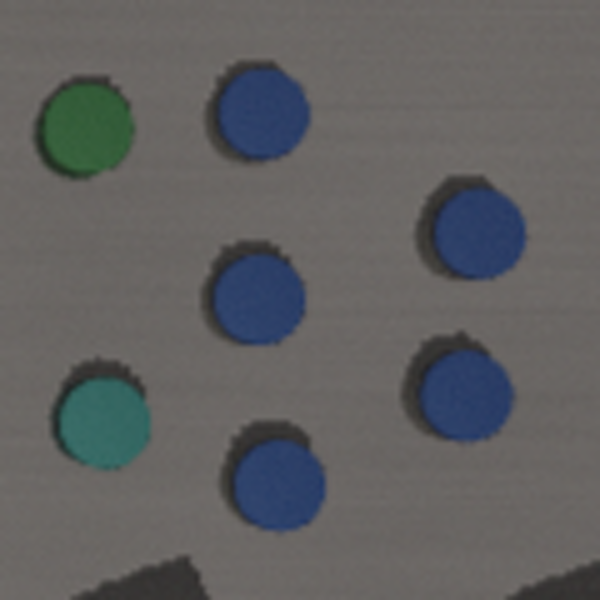

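View pics/c2.png

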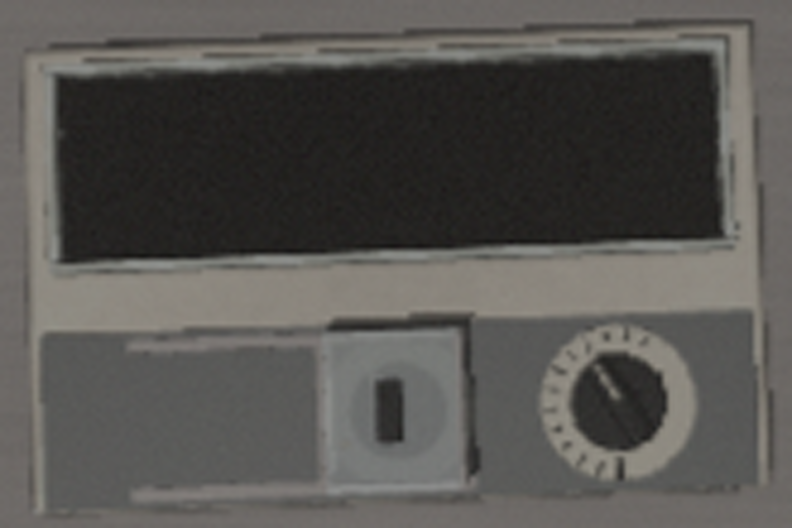

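View pics/c3.png

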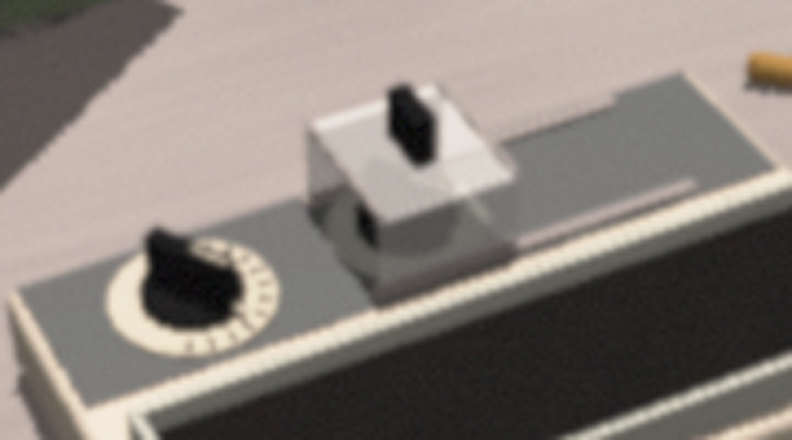

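```bash
cat >> h.py <<'E'
def jars(im):
    b,g,r=[im[...,i].astype(int) for i in range(3)]
    m=((b-r>25)&(b-g>18)).astype(np.uint8); n,l,st,c=cv2.connectedComponentsWithStats(m)
    return [(c[i].round(1),st[i,4],toz('top',c[i],57).round(1)) for i in range(1,n) if st[i,4]>80]
E
python3 - <<'E'
from h import *
im=cv2.imread('pics/top0.png')
for j in jars(im): print(*j)
f=lambda x,y:(235+x/4.8-.4,200+y/4.8-.4)
for nm,p,z in [('frontL',(40,513),60),('frontR',(765,487),60),('backR',(750,22),72),('backL',(25,48),72),
 ('trTL',(58,75),88),('trTR',(712,55),88),('trBR',(722,243),88),('trBL',(62,262),88),('deckTL',(42,333),60),('deckTR',(752,311),60),
 ('tab',(388,410),147),('dial',(618,400),61),('tick',(620,468),61),('guardBL',(327,490),115),('guardTL',(327,332),115),('guardTR',(467,325),115),('guardBR',(467,488),115)]:
    print(nm,toz('top',f(*p),z).round(1))
E
```

```text
[452.2 232.3] 257 [ 622.9 -263.8   57. ]
[142.8 268.9] 107 [509.8 623.3  57. ]
[495.5 256.4] 260 [ 555. -387.   57.]
[451.4 269.5] 262 [ 516.2 -260.8   57. ]
[492.8 288.7] 264 [ 462.7 -378.4   57. ]
[455.4 306.7] 266 [ 410.8 -271.7   57. ]
frontL [405.5 332.8  60. ]
frontR [425.  -96.9  60. ]
backR [700.8 -86.4  72. ]
backL [681.6 345.8  72. ]
trTL [663.8 323.3  88. ]
trTR [679.  -62.8  88. ]
trBR [568.  -69.1  88. ]
trBL [553.3 318.6  88. ]
deckTL [512.2 334.   60. ]
deckTR [529.2 -88.9  60. ]
tab [468.5 123.1 147. ]
dial [475.6  -9.5  61. ]
tick [435.4 -10.9  61. ]
guardBL [422.3 159.1 115. ]
guardTL [513.  160.3 115. ]
guardTR [517.8  79.5 115. ]
guardBR [424.2  78.6 115. ]
```

```bash
cat >> h.py <<'E'
YAW=0.042
ux=np.array([np.cos(YAW),np.sin(YAW)]); uy=np.array([-np.sin(YAW),np.cos(YAW)])
def cur():
    s=robot.state(); q=s['orientation']; return s,np.array(s['ee_pos']),R.from_quat([q[1],q[2],q[3],q[0]])
def jaw():
    s,p,r=cur(); y=r.as_matrix()[:,1]; return np.degrees(np.arctan2(y[1],y[0]))
def plan(*tg):
    """targets (x,y,ztcp,jawdeg or None)->tool cm & deg"""
    s,p,r=cur(); j=jaw()
    print('at',p.round(1),'jaw',round(j,1),'q',np.round(s['qpos'],2),'t',round(s['clock'],2),'gap',round(s['finger_gap'],3),'F',np.round(s['wrist_force'],1),'x',r.as_matrix()[:,0].round(3))
    for x,y,z,a in tg:
        d=r.inv().apply(np.array([x,y,z])-p)/10
        a=np.radians(j if a is None else a)
        X=np.array([0,0,-1.]);Y=np.array([np.cos(a),np.sin(a),0]);T=R.from_matrix(np.c_[X,Y,np.cross(X,Y)])
        rv=(r.inv()*T).as_rotvec(degrees=True)
        print(d.round(2).tolist(),rv.round(1).tolist())
E
python3 - <<'E'
from h import *
print(robot.tip_extent)
plan((468.5,123.1,260,92.4),(468.5,123.1,200,92.4),(468.5,123.1,144,92.4),(468.5,123.1,260,-87.6))
E
```

```text
25.0
at [ 233.1 -525.2  255.6] jaw -66.1 q [-1.17  0.32  1.57  0.    1.26 -0.02] t 0.1 gap 1.005 F [ 0.3 -1.  -0.2] x [-0.001  0.001 -1.   ]
[-0.36, -49.71, -47.81] [-158.5, -0.1, 0.0]
[5.64, -49.7, -47.81] [-158.5, -0.1, 0.0]
[11.24, -49.69, -47.81] [-158.5, -0.1, 0.0]
[-0.36, -49.71, -47.81] [21.5, 0.0, 0.1]
```

Request:
send_rows:
  increments:
    - [[0.6, -0.3, -4.1, -4, -8, 0, 0], [0.6, -0.3, -8.2, -8, -16, 0, 0], [0.6, -0.3, -12.4, -12, -25, 0, 0], [0.6, -0.3, -16.5, -16, -33, 0, 0], [0.6, -0.3, -20.5, -20, -41, 0, 0], [0.6, -0.3, -25, -24, -50, 0, 0], [0.6, -0.3, -29, -28, -58, 0, 0], [0.6, -0.3, -33, -32, -66, 0, 0], [0.6, -0.3, -37, -36, -75, 0, 0], [0.6, -0.3, -41, -40, -83, 0, 0], [0.6, -0.3, -45, -44, -91, 0, 0], [0.6, -0.3, -49, -47.5, -99, 0, 0]]
  force: 40

```text
clock: 1.3
ee_pos: [441.0, 39.4, 259.2]
orientation: [0.622, 0.336, 0.623, -0.336]
wrist_force: [0.8, -0.0, -0.1]
finger_gap: 0.598
```

```bash
python3 - <<'E'
from h import *
plan((468.5,123.1,240,92.4),(468.5,123.1,200,92.4),(468.5,123.1,144,92.4))
im=robot.get_image('top'); crop('top',im,235,200,400,310,'c4',4.8)
E
```

```text
at [441.   39.4 259.2] jaw 33.3 q [ 0.06  0.11  1.84  0.    1.2  -0.52] t 1.3 gap 0.598 F [ 0.8 -0.  -0.1] x [-0.     0.001 -1.   ]
[1.93, 6.89, -5.48] [-59.1, -0.1, -0.1]
[5.93, 6.89, -5.48] [-59.1, -0.1, -0.1]
[11.53, 6.89, -5.47] [-59.1, -0.1, -0.1]
```

Request:
send_rows:
  increments:
    - [[0.6, 0.5, 3.5, -2.7, -8.5, 0, 0], [0.6, 1, 6.9, -5.5, -17, 0, 0], [0.6, 2, 6.9, -5.5, -25.5, 0, 0], [0.6, 2, 6.9, -5.5, -34, 0, 0], [0.6, 2, 6.9, -5.5, -42.5, 0, 0], [0.6, 3, 6.9, -5.5, -51, 0, 0], [0.6, 4, 6.9, -5.5, -59, 0, 0], [0.6, 5, 6.9, -5.5, -59, 0, 0], [0.6, 6, 6.9, -5.5, -59, 0, 0]]

```text
clock: 2.25
ee_pos: [470.2, 130.2, 199.1]
orientation: [0.708, -0.013, 0.706, 0.019]
wrist_force: [0.0, 0.3, -0.3]
finger_gap: 0.599
```

```bash
python3 - <<'E'
from h import *
plan((468.5,123.1,200,92.4),(468.5,123.1,144,92.4))
im=robot.get_image('scene'); crop('scene',im,240,100,420,230,'c5',4.4)
E
```

```text
at [470.2 130.2 199.1] jaw 92.6 q [ 0.24  0.23  1.85  0.01  1.06 -1.38] t 2.25 gap 0.599 F [ 0.   0.3 -0.3] x [ 0.002  0.008 -1.   ]
[-0.1, -0.7, -0.2] [0.2, 0.1, -0.4]
[5.5, -0.75, -0.21] [0.2, 0.1, -0.4]
```

View pics/c5.png

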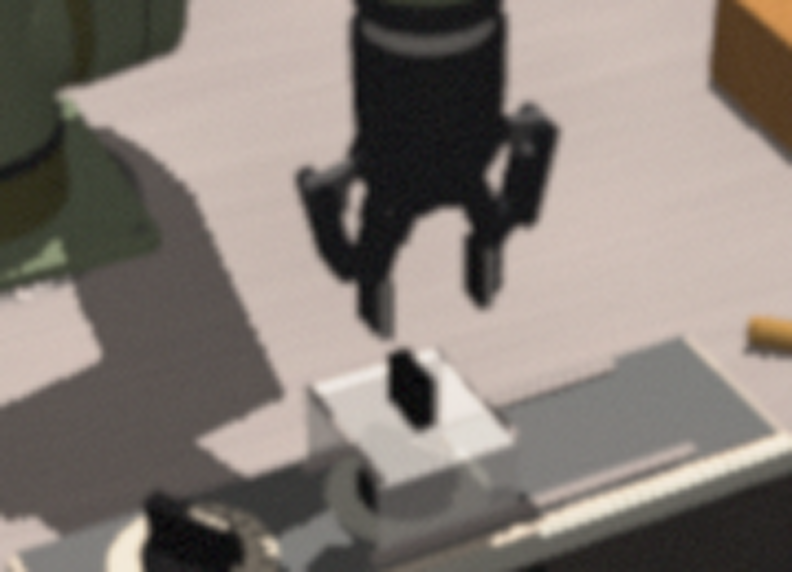

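The gripper is above the guard tab (crop 412,390), a little to its left. I'll correct that, go down and close.

Request:
send_rows:
  increments:
    - [[0.6, 1, -0.7, -0.2, 0, 0, 0], [0.6, 2.5, -0.7, -0.2, 0, 0, 0], [0.6, 4, -0.7, -0.2, 0, 0, 0], [0.6, 5.4, -0.7, -0.2, 0, 0, 0], [0.6, 5.5, -0.7, -0.2, 0, 0, 0], [0.0, 5.5, -0.7, -0.2, 0, 0, 0], [0.0, 5.5, -0.7, -0.2, 0, 0, 0], [0.0, 5.5, -0.7, -0.2, 0, 0, 0], [0.0, 5.5, -0.7, -0.2, 0, 0, 0], [0.0, 5.5, -0.7, -0.2, 0, 0, 0], [0.0, 5.5, -0.7, -0.2, 0, 0, 0]]
  force: 40

```text
clock: 3.4
ee_pos: [468.0, 123.2, 143.3]
orientation: [0.707, -0.014, 0.707, 0.019]
wrist_force: [-0.7, -1.5, 6.4]
finger_gap: 0.155
```

```bash
python3 - <<'E'
from h import *
s,p,r=cur(); t=p[:2]+uy*110
plan((*t,p[2],92.4),(*(p[:2]-uy*15),p[2],92.4))
E
```

```text
at [468.  123.2 143.3] jaw 92.6 q [ 0.23  0.28  1.93  0.01  0.92 -1.39] t 3.4 gap 0.155 F [-0.7 -1.5  6.4] x [ 0.     0.007 -1.   ]
[0.07, 11.0, 0.04] [0.2, 0.0, -0.4]
[-0.01, -1.5, -0.01] [0.2, 0.0, -0.4]
```

Request:
send_rows:
  increments:
    - [[0.0, -0.05, 1, 0, 0, 0, 0], [0.0, -0.05, 3, 0, 0, 0, 0], [0.0, -0.05, 5, 0, 0, 0, 0], [0.0, -0.05, 7, 0, 0, 0, 0], [0.0, -0.05, 9, 0, 0, 0, 0], [0.0, -0.05, 10.3, 0, 0, 0, 0], [0.0, -0.05, 10.3, 0, 0, 0, 0]]

```text
clock: 4.1
ee_pos: [463.1, 227.8, 143.4]
orientation: [0.707, -0.014, 0.707, 0.019]
wrist_force: [3.5, 1.9, -9.7]
finger_gap: 0.16
```

```bash
python3 - <<'E'
from h import *
s,p,r=cur(); print(s['torque'])
plan((*p[:2],200,92.4))
for n in ('top','scene'):
    im=robot.get_image(n); cv2.imwrite(f'pics/{n}6.png',im)
    if n=='top': crop(n,im,235,240,400,330,'c6',4.8)
    else: crop(n,im,240,130,420,260,'c7',4.4)
E
```

```text
[-0.00910386 -0.58657989 -0.06715744]
at [463.1 227.8 143.4] jaw 92.7 q [ 0.43  0.33  1.86  0.01  0.95 -1.19] t 4.1 gap 0.16 F [ 3.5  1.9 -9.7] x [-0.001  0.007 -1.   ]
[-5.66, 0.04, -0.0] [0.3, -0.0, -0.4]
```

View pics/c6.png

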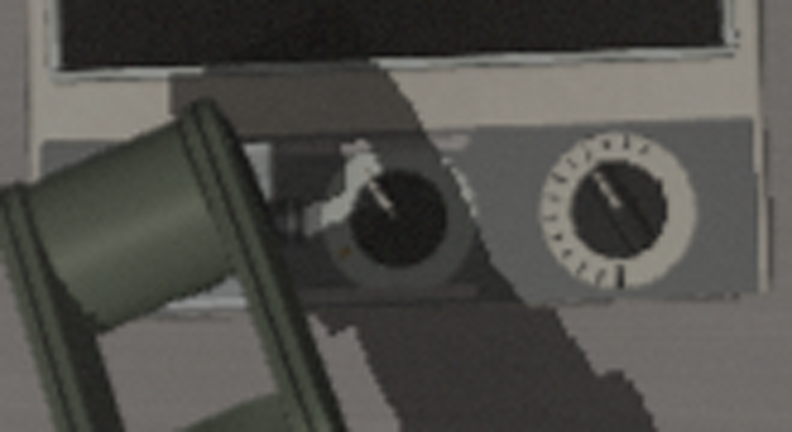

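View pics/c7.png

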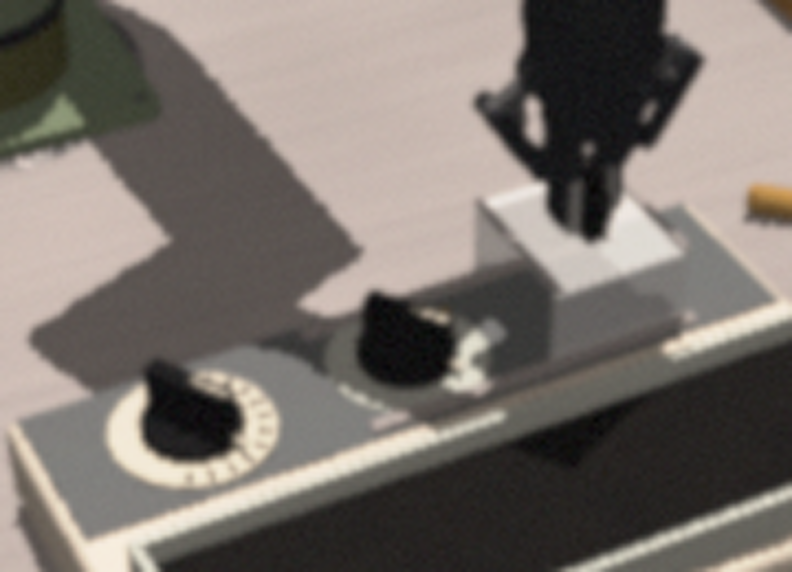

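Request:
send_rows:
  increments:
    - [[0.4, 0, 0, 0, 0, 0, 0], [0.4, 0, 0, 0, 0, 0, 0], [0.4, 0, 0, 0, 0, 0, 0], [0.4, -2, 0, 0, 0, 0, 0], [0.4, -5, 0, 0, 0, 0, 0], [0.4, -7, -2, 0, 0, 0, 0], [0.4, -8, -7, 0, 0, 0, 0], [0.4, -8, -12, 0, 0, 0, 0], [0.4, -8, -17, 0, 0, 0, 0], [0.4, -8, -22, 0, 0, 0, 0], [0.4, -8, -23.5, 0, 0, 0, 0]]

```text
clock: 5.3
ee_pos: [473.7, -12.9, 222.7]
orientation: [0.707, -0.013, 0.707, 0.017]
wrist_force: [0.8, -0.0, -0.4]
finger_gap: 0.395
```

```bash
python3 - <<'E'
from h import *
plan()
for n in ('top','scene'):
    im=robot.get_image(n); cv2.imwrite(f'pics/{n}8.png',im)
    if n=='top': crop(n,im,235,240,400,330,'c8',4.8); crop(n,im,295,260,345,310,'c8b',12)
    else: crop(n,im,240,130,420,260,'c9',4.4); crop(n,im,305,180,365,225,'c9b',12)
E
```

```text
at [473.7 -12.9 222.7] jaw 92.4 q [-0.05  0.19  1.84  0.01  1.12 -1.67] t 5.3 gap 0.395 F [ 0.8 -0.  -0.4] x [ 0.     0.005 -1.   ]
```

View pics/c8.png

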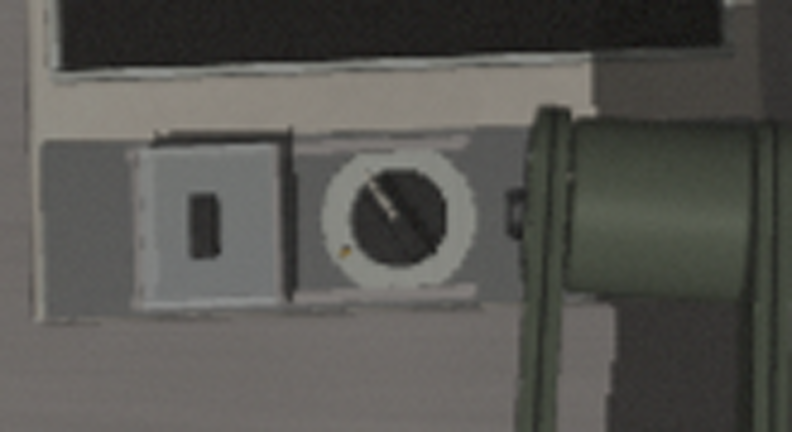

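View pics/c8b.png

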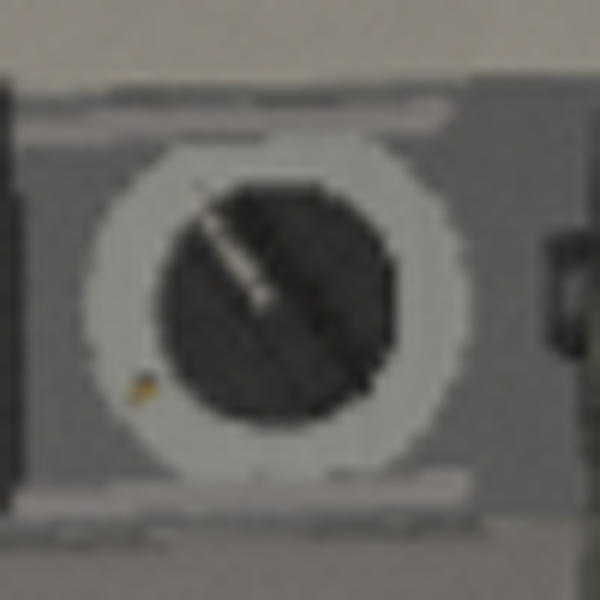

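View pics/c9b.png

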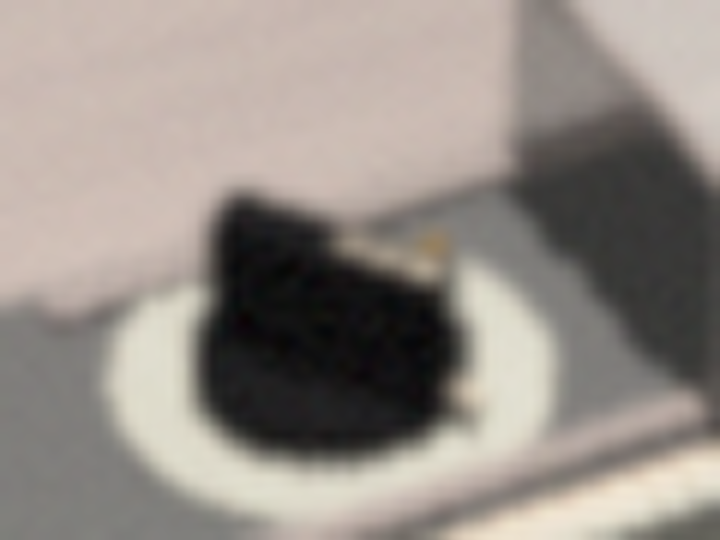

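```bash
cp pics/top8.png pics/t8.png; python3 - <<'E'
from h import *
f=lambda x,y,z:toz('top',(295+x/12-.46,260+y/12-.46),z)[:2]
c=f(277,303,70); b=f(142,387,69); nib=f(197,190,70); l1=f(262,298,98); l2=f(205,215,98); e=f(368,385,98); e1=f(185,200,98)
print('c',c,'tab',b,'nib',nib,l1,l2,e)
def ang(v): # joint angle: 0 along -ux, clockwise from above
    a=np.arctan2(v@uy,v@ux); return np.degrees((np.pi-a)%(2*np.pi))
print('tab',ang(b-c),np.linalg.norm(b-c),'nib',ang(nib-c),np.linalg.norm(nib-c),'line',ang(l2-l1),ang(e1-e), 'perp off',np.cross((l2-l1)/np.linalg.norm(l2-l1),c-l1))
g=lambda x,y,z:toz('scene',(305+x/12-.46,180+y/12-.46),z)[:2]
bs=g(434,245,69); ns=g(465,390,70); print('scene tab',bs,ang(bs-c),'nib',ns,ang(ns-c)); 
s1=g(340,245,98);s2=g(440,275,98);e=g(240,190,98);print('line',ang(s2-s1),s1,s2,ang(s2-e))
# counter
F=lambda x,y,z:toz('top',(235+x/4.8-.4,200+y/4.8-.4),z)[:2]
cc=F(619,400,65); print('counter',cc,c-130*uy, ang(F(597,362,98)-F(622,400,98)))
E
```

```text
c [469.0840762  120.40112926] tab [448.99345314 152.11964229] nib [495.56439054 139.66600787] [470.22972557 122.71886701] [489.37278728 136.23522667] [450.30554309  97.82517112]
tab 60.05610240026119 37.545934589211356 nib 146.369896739984 32.74664250178759 line 147.1816184252945 137.00092673511867 perp off -1.232554482696901
scene tab [446.29827273 152.82256666] 57.30685376730627 nib [491.86750737 138.3042631 ] 144.24629405483117
line 142.59366968602677 [470.59851406 120.39166168] [487.53580082 134.50966511] 151.13771147181964
counter [475.57704766  -9.9787283 ] [474.5424711  -9.4842276] 148.58488998387685<stdin>:7: DeprecationWarning: Arrays of 2-dimensional vectors are deprecated. Use arrays of 3-dimensional vectors instead. (deprecated in NumPy 2.0)
```

```bash
python3 - <<'E'
from h import *
plan((475.2,-9.7,200,-55.1),(475.2,-9.7,150,-55.1))
E
```

```text
at [473.9 -11.3 222.5] jaw 92.4 q [-0.05  0.19  1.84  0.01  1.12 -1.67] t 5.4 gap 0.398 F [-0.2  1.2  0.1] x [ 0.     0.006 -1.   ]
[2.25, 0.14, 0.13] [147.5, -0.5, -0.2]
[7.25, 0.11, 0.13] [147.5, -0.5, -0.2]
```

Request:
send_rows:
  increments:
    - [[0.4, 0, 0.1, 0.1, 8.5, 0, 0], [0.4, 0, 0.1, 0.1, 17, 0, 0], [0.4, 0, 0.1, 0.1, 25.5, 0, 0], [0.4, 0, 0.1, 0.1, 34, 0, 0], [0.4, 0, 0.1, 0.1, 42.5, 0, 0], [0.4, 0, 0.1, 0.1, 51, 0, 0], [0.4, 0, 0.1, 0.1, 59.5, 0, 0], [0.4, 0.5, 0.1, 0.1, 68, 0, 0], [0.4, 1, 0.1, 0.1, 76.5, 0, 0], [0.4, 1.5, 0.1, 0.1, 85, 0, 0], [0.4, 2, 0.1, 0.1, 93.5, 0, 0], [0.4, 2, 0.1, 0.1, 102, 0, 0]]

```text
clock: 6.6
ee_pos: [474.3, -9.1, 202.3]
orientation: [0.453, 0.543, 0.457, -0.54]
wrist_force: [-0.1, -0.7, -0.0]
finger_gap: 0.4
```

```bash
python3 - <<'E'
from h import *
plan((475.2,-9.7,160,-55.1),(475.2,-9.7,97.5,-55.1))
E
```

```text
at [474.3  -9.1 202.3] jaw -9.9 q [-0.05  0.21  1.87  0.01  1.07  0.12] t 6.6 gap 0.4 F [-0.1 -0.7 -0. ] x [-0.001  0.007 -1.   ]
[4.23, 0.1, 0.08] [45.2, -0.3, 0.3]
[10.48, 0.11, 0.12] [45.2, -0.3, 0.3]
```

Request:
send_rows:
  increments:
    - [[0.4, 1, 0.1, 0.1, 8.5, -0.1, 0.1], [0.4, 2, 0.1, 0.1, 17, -0.3, 0.3], [0.4, 3, 0.1, 0.1, 25.5, -0.3, 0.3], [0.4, 4, 0.1, 0.1, 34, -0.3, 0.3], [0.4, 4.2, 0.1, 0.1, 42, -0.3, 0.3], [0.4, 4.2, 0.1, 0.1, 45, -0.3, 0.3], [0.4, 5.2, 0.1, 0.1, 45, -0.3, 0.3]]

```text
clock: 7.3
ee_pos: [476.1, -8.9, 151.3]
orientation: [0.214, 0.676, 0.213, -0.673]
wrist_force: [-0.1, 0.2, -0.4]
finger_gap: 0.401
```

```bash
python3 - <<'E'
from h import *
plan((475.2,-9.7,97.5,-55.1))
im=robot.get_image('scene'); crop('scene',im,240,130,360,250,'c10',5)
E
```

```text
at [476.1  -8.9 151.3] jaw -54.9 q [-0.04  0.26  1.94  0.    0.93  0.91] t 7.3 gap 0.401 F [-0.1  0.2 -0.4] x [ 0.004  0.    -1.   ]
[5.38, 0.0, 0.14] [0.2, -0.2, -0.1]
```

View pics/c10.png

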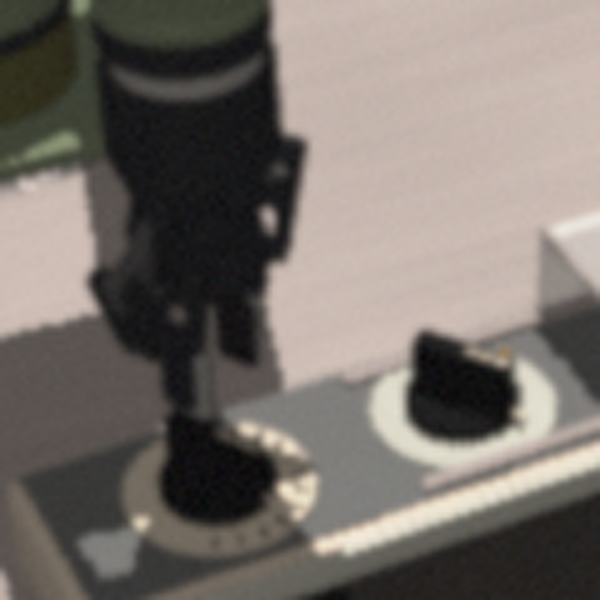

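The jaws straddle the counter bar (crop 215,470), so I'll go down and close.

Request:
send_rows:
  increments:
    - [[0.4, 1.5, 0, 0.1, 0, -0.2, 0], [0.4, 3, 0, 0.1, 0, -0.2, 0], [0.4, 4.5, 0, 0.1, 0, -0.2, 0], [0.4, 5.3, 0, 0.1, 0, -0.2, 0], [0.4, 5.3, 0, 0.1, 0, -0.2, 0], [0.0, 5.3, 0, 0.1, 0, -0.2, 0], [0.0, 5.3, 0, 0.1, 0, -0.2, 0], [0.0, 5.3, 0, 0.1, 0, -0.2, 0], [0.0, 5.3, 0, 0.1, 0, -0.2, 0], [0.0, 5.3, 0, 0.1, 0, -0.2, 0]]
  force: 30

```text
clock: 8.35
ee_pos: [475.1, -10.6, 96.8]
orientation: [-0.215, -0.674, -0.213, 0.674]
wrist_force: [3.2, -5.9, -2.9]
finger_gap: 0.149
```

```bash
python3 - <<'E'
from h import *
plan((475.2,-9.7,97.5,-54)); print(robot.state()['torque'])
E
```

```text
at [475.1 -10.6  96.8] jaw -54.7 q [-0.04  0.33  2.01 -0.    0.8   0.91] t 8.35 gap 0.149 F [ 3.2 -5.9 -2.9] x [ 0.    -0.004 -1.   ]
[-0.07, -0.07, -0.06] [-0.7, 0.1, -0.2]
[-0.72458572 -0.32869347  0.04504597]
```

Request:
send_rows:
  increments:
    - [[0.0, 0, 0, 0, -8.5, 0, 0], [0.0, 0, 0, 0, -17, 0, 0], [0.0, 0, 0, 0, -25.5, 0, 0], [0.0, 0, 0, 0, -34, 0, 0], [0.0, 0, 0, 0, -42.5, 0, 0], [0.0, 0, 0, 0, -51, 0, 0], [0.0, 0, 0, 0, -59.5, 0, 0], [0.0, 0, 0, 0, -68, 0, 0], [0.0, 0, 0, 0, -76.5, 0, 0], [0.0, 0, 0, 0, -85, 0, 0], [0.0, 0, 0, 0, -93.5, 0, 0], [0.0, 0, 0, 0, -102, 0, 0]]

```text
clock: 9.55
ee_pos: [473.1, -10.7, 96.7]
orientation: [0.659, 0.254, 0.66, -0.257]
wrist_force: [-4.6, -1.9, -0.2]
finger_gap: 0.147
```

Request:
send_rows:
  increments:
    - [[0.0, 0, 0, 0, -8.5, 0, 0], [0.0, 0, 0, 0, -17, 0, 0], [0.0, 0, 0, 0, -25.5, 0, 0], [0.0, 0, 0, 0, -32, 0, 0], [0.0, 0, 0, 0, -36, 0, 0], [0.0, 0, 0, 0, -39, 0, 0]]

```text
clock: 10.15
ee_pos: [472.8, -11.5, 96.8]
orientation: [0.705, 0.018, 0.708, -0.022]
wrist_force: [-0.0, -4.2, -4.7]
finger_gap: 0.146
```

```bash
python3 - <<'E'
from h import *
plan((475.2,-9.7,97.5,92.4)); print(robot.state()['torque'])
E
```

```text
at [472.8 -11.5  96.8] jaw 86.8 q [-0.05  0.33  2.01 -0.01  0.8  -1.56] t 10.15 gap 0.146 F [-0.  -4.2 -4.7] x [-0.004 -0.005 -1.   ]
[-0.07, 0.19, 0.23] [-5.6, -0.2, 0.3]
[-0.73689283 -0.08282424 -0.10213385]
```

Request:
send_rows:
  increments:
    - [[0.0, 0, 0.05, 0.1, -2, 0, 0], [0.0, 0, 0.05, 0.1, -4, 0, 0], [0.0, 0, 0.05, 0.1, -6, 0, 0], [0.0, 0, 0.05, 0.1, -7.5, 0, 0], [0.0, 0, 0.05, 0.1, -7.5, 0, 0]]

```text
clock: 10.65
ee_pos: [472.9, -11.6, 96.8]
orientation: [0.704, -0.028, 0.709, 0.024]
wrist_force: [-2.2, -5.2, -1.6]
finger_gap: 0.147
```

```bash
python3 - <<'E'
from h import *
plan((475.2,-9.7,97.5,92.4)); print(robot.state()['torque'],robot.state()['joint_torque'].round(2))
E
```

```text
at [472.9 -11.6  96.8] jaw 94.3 q [-0.05  0.33  2.01 -0.01  0.8  -1.68] t 10.65 gap 0.147 F [-2.2 -5.2 -1.6] x [-0.006 -0.006 -1.   ]
[-0.07, 0.17, 0.24] [1.9, -0.4, 0.3]
[-0.76663974  0.22859371 -0.64279286] [  2.93 -36.67 -18.77   0.58  -0.53  -0.75]
```

Request:
send_rows:
  increments:
    - [[0.4, 0, 0, 0, 0, 0, 0], [0.4, 0, 0, 0, 0, 0, 0], [0.4, 0, 0, 0, 0, 0, 0], [0.4, -3, 0, 0, 0, 0, 0], [0.4, -7, 0, 0, 0, 0, 0], [0.4, -9, 1, 0, 8, 0, 0], [0.4, -10, 3, 0, 16, 0, 0], [0.4, -10, 5, 0, 24, 0, 0], [0.4, -10, 7, 0, 32, 0, 0], [0.4, -10, 9, 0, 40, 0, 0], [0.4, -10, 11, 0, 48, 0, 0], [0.4, -10, 13, 0, 56, 0, 0]]

```text
clock: 11.85
ee_pos: [463.9, 119.7, 196.4]
orientation: [0.635, 0.308, 0.636, -0.313]
wrist_force: [0.3, -0.5, -0.4]
finger_gap: 0.394
```

```bash
python3 - <<'E'
from h import *
plan((469.3,120.5,180,-53.1))
im=robot.get_image('top'); crop('top',im,235,240,400,330,'c11',4.8)
E
```

```text
at [463.9 119.7 196.4] jaw 38.0 q [ 0.23  0.22  1.86 -0.    1.06 -0.43] t 11.85 gap 0.394 F [ 0.3 -0.5 -0.4] x [-0.005 -0.005 -1.   ]
[1.63, 0.49, 0.27] [91.1, 0.4, 0.3]
```

View pics/c11.png

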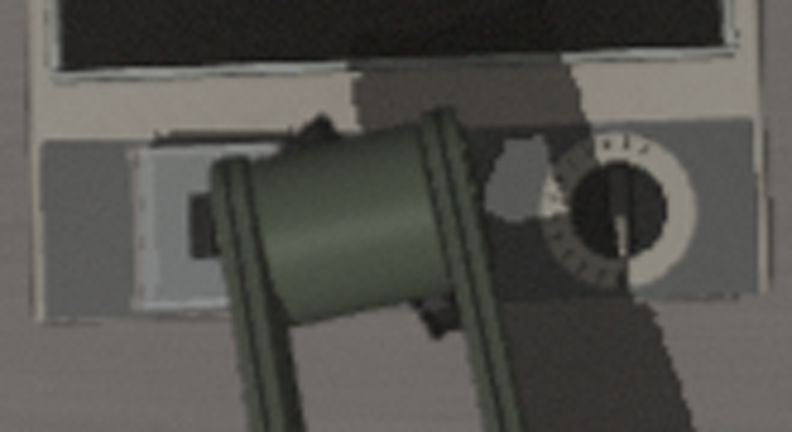

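The counter pointer (623,240) now lies on its zero tick. Next is the speed knob.

Request:
send_rows:
  increments:
    - [[0.4, 0, 0.5, 0.3, 8.5, 0, 0], [0.4, 0, 0.5, 0.3, 17, 0, 0], [0.4, 0, 0.5, 0.3, 25.5, 0, 0], [0.4, 0, 0.5, 0.3, 34, 0, 0], [0.4, 0, 0.5, 0.3, 42.5, 0.2, 0.1], [0.4, 0, 0.5, 0.3, 51, 0.2, 0.1], [0.4, 0, 0.5, 0.3, 59.5, 0.2, 0.1], [0.4, 0.5, 0.5, 0.3, 68, 0.4, 0.3], [0.4, 1, 0.5, 0.3, 76.5, 0.4, 0.3], [0.4, 1.5, 0.5, 0.3, 85, 0.4, 0.3], [0.4, 2.5, 0.5, 0.3, 91, 0.4, 0.3], [0.4, 3.5, 0.5, 0.3, 91, 0.4, 0.3]]

```text
clock: 13.1
ee_pos: [469.8, 122.6, 161.3]
orientation: [0.223, 0.672, 0.224, -0.67]
wrist_force: [0.1, -0.5, 0.4]
finger_gap: 0.401
```

```bash
python3 - <<'E'
from h import *
plan((469.3,120.5,97.2,-53.1))
im=robot.get_image('scene'); crop('scene',im,270,110,390,230,'c12',5)
E
```

```text
at [469.8 122.6 161.3] jaw -53.1 q [0.23 0.27 1.91 0.   0.97 1.16] t 13.1 gap 0.401 F [ 0.1 -0.5  0.4] x [ 0.002  0.003 -1.   ]
[6.41, 0.15, 0.18] [-0.0, -0.2, 0.1]
```

View pics/c12.png

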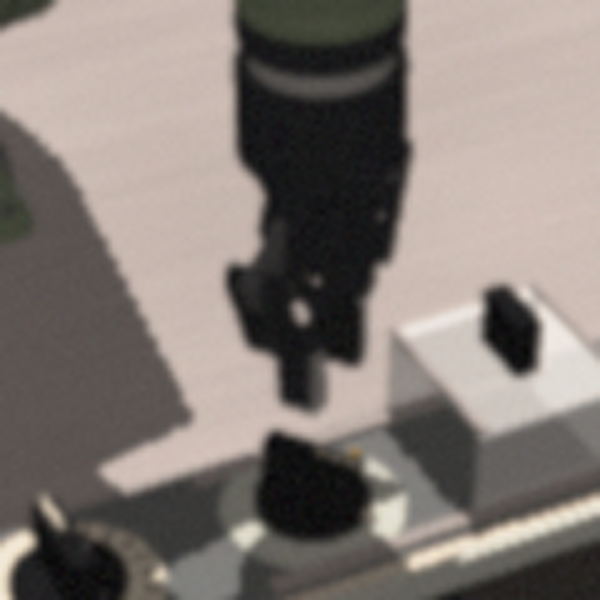

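Request:
send_rows:
  increments:
    - [[0.4, 1.5, 0.2, 0.2, 0, 0, 0], [0.4, 3, 0.2, 0.2, 0, 0, 0], [0.4, 4.5, 0.2, 0.2, 0, 0, 0], [0.4, 6, 0.2, 0.2, 0, 0, 0], [0.4, 6.4, 0.2, 0.2, 0, 0, 0], [0.4, 6.4, 0.2, 0.2, 0, 0, 0], [0.0, 6.4, 0.2, 0.2, 0, 0, 0], [0.0, 6.4, 0.2, 0.2, 0, 0, 0], [0.0, 6.4, 0.2, 0.2, 0, 0, 0], [0.0, 6.4, 0.2, 0.2, 0, 0, 0], [0.0, 6.4, 0.2, 0.2, 0, 0, 0]]
  force: 30

```text
clock: 14.25
ee_pos: [469.1, 119.3, 96.4]
orientation: [0.224, 0.671, 0.225, -0.67]
wrist_force: [2.3, -5.0, 4.5]
finger_gap: 0.144
```

```bash
python3 - <<'E'
from h import *
plan((469.3,120.5,97.2,32.9)); print(robot.state()['torque'])
E
```

```text
at [469.1 119.3  96.4] jaw -53.0 q [0.22 0.35 1.99 0.   0.8  1.15] t 14.25 gap 0.144 F [ 2.3 -5.   4.5] x [ 0.001  0.001 -1.   ]
[-0.08, -0.09, -0.09] [-85.9, -0.1, -0.0]
[-0.82280306 -0.26091652  0.0484894 ]
```

Request:
send_rows:
  increments:
    - [[0.0, 0, 0, 0, -8.5, 0, 0], [0.0, 0, 0, 0, -17, 0, 0], [0.0, 0, 0, 0, -25.5, 0, 0], [0.0, 0, 0, 0, -34, 0, 0], [0.0, 0, 0, 0, -42.5, 0, 0], [0.0, 0, 0, 0, -51, 0, 0], [0.0, 0, 0, 0, -59.5, 0, 0], [0.0, 0, 0, 0, -68, 0, 0], [0.0, 0, 0, 0, -76.5, 0, 0], [0.0, 0, 0, 0, -85, 0, 0], [0.0, 0, 0, 0, -86, 0, 0], [0.0, 0, 0, 0, -86, 0, 0]]

```text
clock: 15.45
ee_pos: [467.2, 119.4, 96.4]
orientation: [0.62, 0.338, 0.622, -0.338]
wrist_force: [-4.5, -1.6, 5.7]
finger_gap: 0.146
```

```bash
python3 - <<'E'
from h import *
plan((469.3,120.5,97.2,32.9)); print(robot.state()['torque'])
E
```

```text
at [467.2 119.4  96.4] jaw 32.8 q [ 0.23  0.35  1.99  0.    0.81 -0.35] t 15.45 gap 0.146 F [-4.5 -1.6  5.7] x [-0.004  0.001 -1.   ]
[-0.08, 0.24, 0.02] [-0.1, -0.2, 0.1]
[-0.09454211  0.83272291  0.05422842]
```

Request:
send_rows:
  increments:
    - [[0.4, 0, 0, 0, 0, 0, 0], [0.4, 0, 0, 0, 0, 0, 0], [0.4, 0, 0, 0, 0, 0, 0], [0.4, -3, 0, 0, 0, 0, 0], [0.4, -7, 0, 0, 0, 0, 0], [0.4, -11, 0, 0, 0, 0, 0], [0.4, -11, 1.5, -2.5, -8.5, 0, 0], [0.4, -11, 3, -5, -17, 0, 0], [0.4, -11, 4.5, -7.5, -25.5, 0, 0], [0.4, -11, 5.6, -9, -34, 0, 0], [0.4, -11, 5.6, -9, -42, 0, 0], [0.4, -11, 5.6, -9, -50, 0, 0]]

```text
clock: 16.65
ee_pos: [465.9, 226.1, 206.3]
orientation: [0.705, 0.042, 0.707, -0.041]
wrist_force: [-0.1, 0.1, 0.2]
finger_gap: 0.4
```

```bash
python3 - <<'E'
from h import *
plan((463.1,227.8,170,92.4),(463.1,227.8,144,92.4))
for n in ('top','scene'):
    im=robot.get_image(n); cv2.imwrite(f'pics/{n}13.png',im)
    if n=='top': crop(n,im,295,260,345,310,'c13',12)
    else: crop(n,im,305,180,365,225,'c14',12)
E
```

```text
at [465.9 226.1 206.3] jaw 83.2 q [ 0.43  0.27  1.77  0.    1.1  -1.03] t 16.65 gap 0.4 F [-0.1  0.1  0.2] x [-0.003  0.002 -1.   ]
[3.63, 0.13, -0.29] [-9.2, -0.2, -0.1]
[6.23, 0.13, -0.28] [-9.2, -0.2, -0.1]
```

View pics/c13.png

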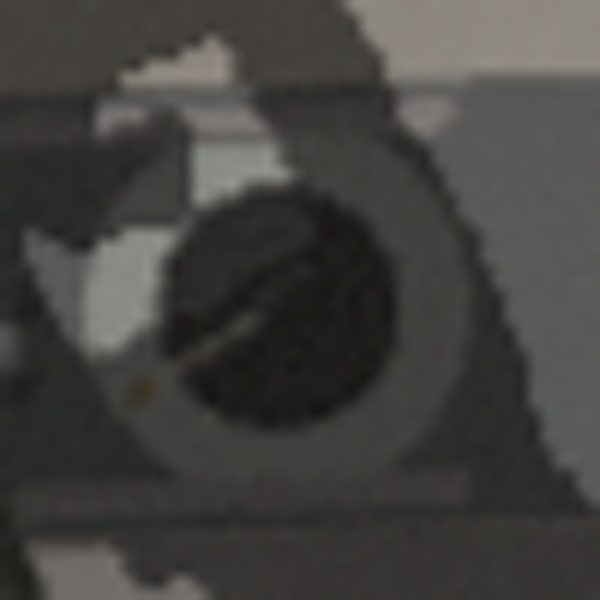

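View pics/c14.png

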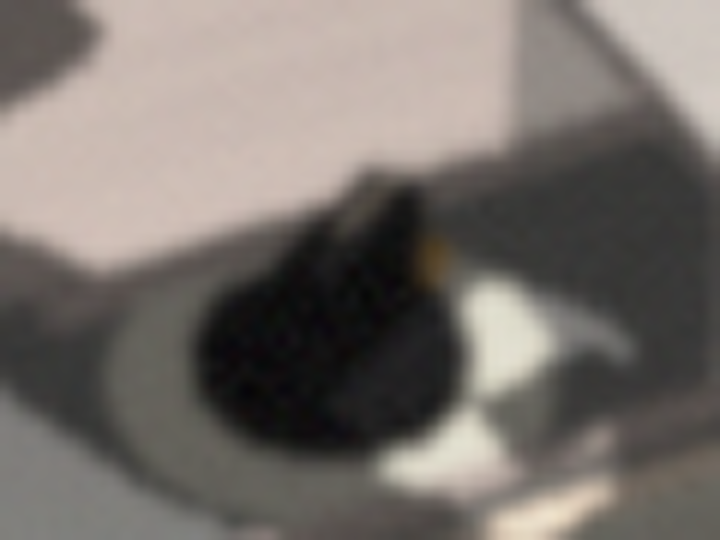

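The pointer line (258,318)→(180,368) aims at the brass tab (142,387): 32.7° against 31.9° in the image, so it is set. Next I'll regrip the guard tab and slide it home.

Request:
send_rows:
  increments:
    - [[0.4, 0, 0.1, -0.3, -5, 0, 0], [0.4, 1.5, 0.1, -0.3, -9.2, 0, 0], [0.4, 3, 0.1, -0.3, -9.2, 0, 0], [0.4, 4.5, 0.1, -0.3, -9.2, 0, 0], [0.4, 5.8, 0.1, -0.3, -9.2, 0, 0], [0.4, 6.2, 0.1, -0.3, -9.2, 0, 0], [0.0, 6.2, 0.1, -0.3, -9.2, 0, 0], [0.0, 6.2, 0.1, -0.3, -9.2, 0, 0], [0.0, 6.2, 0.1, -0.3, -9.2, 0, 0], [0.0, 6.2, 0.1, -0.3, -9.2, 0, 0], [0.0, 6.2, 0.1, -0.3, -9.2, 0, 0]]
  force: 40

```text
clock: 17.85
ee_pos: [463.0, 227.0, 144.6]
orientation: [0.706, -0.012, 0.708, 0.013]
wrist_force: [-0.0, -0.4, -1.7]
finger_gap: 0.155
```

```bash
python3 - <<'E'
from h import *
s,p,r=cur(); t=p[:2]-uy*108
plan((*t,p[2]+.5,92.4))
E
```

```text
at [463.  227.  144.6] jaw 92.0 q [ 0.43  0.33  1.86  0.    0.95 -1.18] t 17.85 gap 0.155 F [-0.  -0.4 -1.7] x [-0.003  0.002 -1.   ]
[-0.07, -10.8, 0.07] [-0.4, -0.2, -0.1]
```

Request:
send_rows:
  increments:
    - [[0.0, 0, -1.5, 0, 0, 0, 0], [0.0, 0, -3.5, 0, 0, 0, 0], [0.0, 0, -5.5, 0, 0, 0, 0], [0.0, 0, -7.5, 0, 0, 0, 0], [0.0, 0, -9, 0.1, 0, 0, 0], [0.0, 0, -10, 0.1, 0, 0, 0], [0.0, 0, -10.3, 0.1, 0, 0, 0], [0.0, 0, -10.5, 0.1, 0, 0, 0], [0.0, 0, -10.7, 0.1, 0, 0, 0], [0.0, 0, -10.7, 0.1, 0, 0, 0]]

```text
clock: 18.85
ee_pos: [468.0, 120.2, 144.6]
orientation: [0.706, -0.012, 0.708, 0.013]
wrist_force: [0.5, -0.1, -0.9]
finger_gap: 0.156
```

```bash
python3 - <<'E'
from h import *
plan()
E
```

```text
at [468.  120.2 144.6] jaw 92.1 q [ 0.23  0.28  1.93  0.    0.93 -1.38] t 18.85 gap 0.156 F [ 0.5 -0.1 -0.9] x [-0.002  0.001 -1.   ]
```

No stop felt yet, so I'll press on in small steps.

Request:
send_rows:
  increments:
    - [[0.0, 0, -0.2, 0, 0, 0, 0], [0.0, 0, -0.3, 0, 0, 0, 0], [0.0, 0, -0.4, 0, 0, 0, 0], [0.0, 0, -0.4, 0, 0, 0, 0]]

```text
clock: 19.25
ee_pos: [468.1, 118.0, 144.6]
orientation: [0.706, -0.011, 0.708, 0.014]
wrist_force: [-0.5, 8.7, -2.2]
finger_gap: 0.157
```

```bash
python3 - <<'E'
from h import *
plan()
E
```

```text
at [468.1 118.  144.6] jaw 92.0 q [ 0.22  0.28  1.93  0.01  0.93 -1.39] t 19.25 gap 0.157 F [-0.5  8.7 -2.2] x [-0.002  0.005 -1.   ]
```

Request:
send_rows:
  increments:
    - [[0.0, 0, -0.2, 0, 0, 0, 0], [0.0, 0, -0.3, 0, 0, 0, 0], [0.0, 0, -0.3, 0, 0, 0, 0]]

```text
clock: 19.55
ee_pos: [468.1, 117.8, 144.6]
orientation: [0.706, -0.008, 0.708, 0.016]
wrist_force: [-0.1, 13.5, -3.3]
finger_gap: 0.159
```

Request:
send_rows:
  increments:
    - [[0.3, 0, 0, 0, 0, 0, 0], [0.3, 0, 0, 0, 0, 0, 0], [0.3, 0, 0, 0, 0, 0, 0], [0.3, -2, 0, 0, 0, 0, 0], [0.3, -5, 0, 0, 0, 0, 0], [0.3, -9, 0, 0, 0, 0, 0], [0.8, -11, -4, 0, 0, 0, 0], [0.8, -11, -9, 0, 0, 0, 0], [0.8, -11, -14, 0, 0, 0, 0], [0.8, -11, -19, 0, 0, 0, 0], [0.8, -11, -24, 0, 0, 0, 0], [0.8, -11, -29, 0, 0, 0, 0]]

```text
clock: 20.75
ee_pos: [477.4, -175.6, 251.8]
orientation: [0.706, -0.008, 0.708, 0.015]
wrist_force: [1.0, 0.3, 0.2]
finger_gap: 0.799
```

```bash
python3 - <<'E'
from h import *
im=robot.get_image('top'); cv2.imwrite('pics/top15.png',im)
im2=robot.get_image('scene'); cv2.imwrite('pics/scene15.png',im2)
for j in jars(im): print(*j)
crop('top',im,235,240,400,330,'c15',4.8)
plan()
E
```

```text
[452.3 232.3] 256 [ 623.1 -264.    57. ]
[142.8 268.9] 107 [509.8 623.3  57. ]
[495.4 256.4] 261 [ 554.9 -386.9   57. ]
[492.7 288.6] 264 [ 462.8 -378.3   57. ]
[452.6 308.6] 141 [ 405.3 -263.9   57. ]
at [ 477.7 -178.8  251.5] jaw 91.5 q [-0.38  0.22  1.71  0.01  1.21 -1.98] t 20.85 gap 0.799 F [-0.6  1.1  0.1] x [-0.002  0.008 -1.   ]
```

View pics/top15.png

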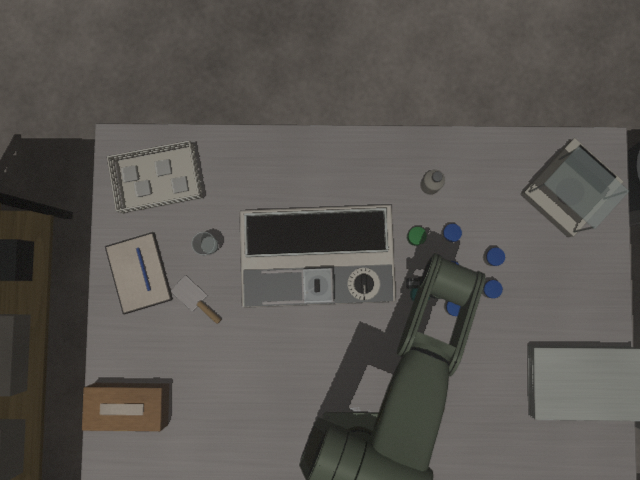

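View pics/c15.png

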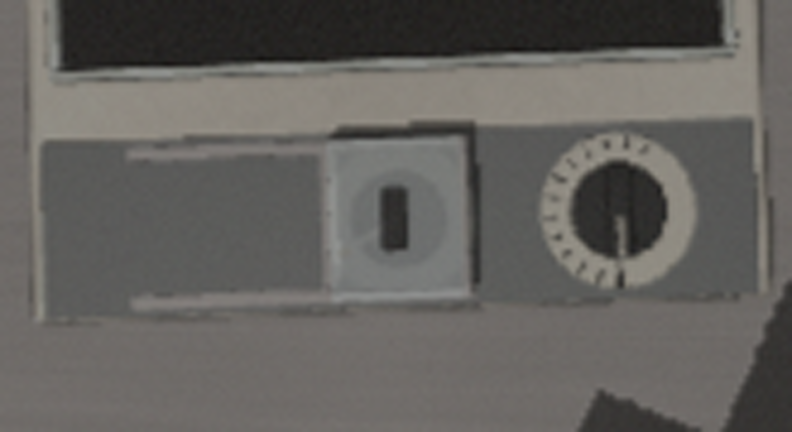

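Guard home (pushed against its stop with 13.5 N, at y≈118), counter on zero. Now the jars, starting with the one at (452,232).

```bash
python3 - <<'E'
from h import *
plan((623,-264,200,2.4),(623,-264,130,2.4))
E
```

```text
at [ 477.7 -178.8  251.5] jaw 91.5 q [-0.38  0.22  1.71  0.01  1.21 -1.98] t 20.85 gap 0.799 F [-0.6  1.1  0.1] x [-0.002  0.008 -1.   ]
[5.05, -8.93, 14.31] [89.1, -0.4, -0.3]
[12.05, -8.99, 14.32] [89.1, -0.4, -0.3]
```

Request:
send_rows:
  increments:
    - [[0.85, 1, -2, 3, 8.5, 0, 0], [0.85, 2, -4, 6, 17, 0, 0], [0.85, 3, -6, 9, 25.5, 0, 0], [0.85, 4, -8, 12, 34, 0, 0], [0.85, 5, -9, 14.3, 42.5, 0, 0], [0.85, 5, -9, 14.3, 51, 0, 0], [0.85, 6, -9, 14.3, 59.5, 0, 0], [0.85, 7, -9, 14.3, 68, 0, 0], [0.85, 8, -9, 14.3, 76.5, -0.4, -0.3], [0.85, 9, -9, 14.3, 85, -0.4, -0.3], [0.85, 11, -9, 14.3, 89, -0.4, -0.3], [0.85, 12, -9, 14.3, 89, -0.4, -0.3]]

```text
clock: 22.05
ee_pos: [622.0, -263.1, 128.8]
orientation: [0.51, 0.488, 0.512, -0.489]
wrist_force: [0.0, -0.5, 0.5]
finger_gap: 0.851
```

```bash
python3 - <<'E'
from h import *
plan((623,-264,48,2.4))
im=robot.get_image('top')
for j in jars(im): print(*j)
im=robot.get_image('scene'); crop('scene',im,90,180,330,340,'c16',3.3)
E
```

```text
at [ 622.  -263.1  128.8] jaw 2.5 q [-0.42  0.57  1.49 -0.    1.09 -0.46] t 22.05 gap 0.851 F [ 0.  -0.5  0.5] x [-0.003  0.001 -1.   ]
[8.08, 0.13, 0.11] [0.1, -0.1, 0.2]
[142.8 268.9] 107 [509.8 623.3  57. ]
[500.3 257.9] 90 [ 550.7 -400.6   57. ]
[493.6 289.1] 235 [ 461.7 -380.7   57. ]
```

View pics/c16.png

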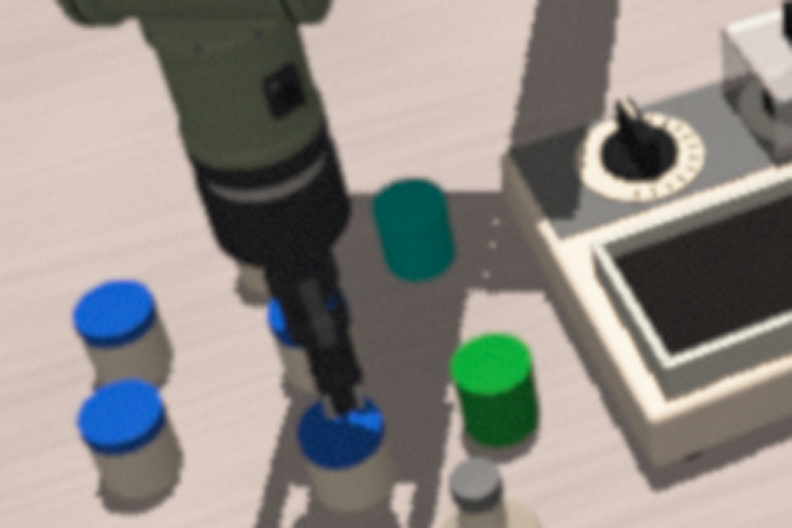

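The gripper is over the blue-lid jar (crop 340,432). The solid green (495,390) and turquoise (413,230) jars are clear of it. Going down to grip.

Request:
send_rows:
  increments:
    - [[0.85, 2, 0.1, 0.1, 0, 0, 0], [0.85, 4, 0.1, 0.1, 0, 0, 0], [0.85, 6, 0.1, 0.1, 0, 0, 0], [0.85, 8, 0.1, 0.1, 0, 0, 0], [0.85, 8, 0.1, 0.1, 0, 0, 0], [0.4, 8, 0.1, 0.1, 0, 0, 0], [0.4, 8, 0.1, 0.1, 0, 0, 0], [0.4, 8, 0.1, 0.1, 0, 0, 0], [0.4, 8, 0.1, 0.1, 0, 0, 0], [0.4, 4, 0.1, 0.1, 0, 0, 0], [0.4, 0, 0.1, 0.1, 0, 0, 0], [0.4, -4, 0.1, 0.1, 0, 0, 0]]
  force: 40

```text
clock: 23.35
ee_pos: [622.5, -264.1, 169.6]
orientation: [0.509, 0.488, 0.513, -0.489]
wrist_force: [0.6, -0.4, -2.2]
finger_gap: 0.603
```

```bash
python3 - <<'E'
from h import *
plan((610,271,210,2.4),(610,271,117,2.4))
E
```

```text
at [ 622.5 -264.1  169.6] jaw 2.6 q [-0.42  0.54  1.43 -0.    1.18 -0.46] t 23.35 gap 0.603 F [ 0.6 -0.4 -2.2] x [-0.006  0.002 -1.   ]
[-3.91, 1.15, -53.52] [0.2, -0.1, 0.3]
[5.39, 1.2, -53.49] [0.2, -0.1, 0.3]
```

Request:
send_rows:
  increments:
    - [[0.4, -3, 0, 0, 0, 0, 0], [0.4, -4, 0.1, -5, 0, 0, 0], [0.4, -4, 0.2, -10, 0, 0, 0.2], [0.4, -4, 0.3, -15, 0, 0, 0.2], [0.4, -4, 0.4, -20, 0, 0, 0.2], [0.4, -4, 0.5, -25, 0, 0, 0.3], [0.4, -4, 0.6, -30, 0, 0, 0.3], [0.4, -4, 0.8, -35, 0, 0, 0.3], [0.4, -4, 0.9, -40, 0, 0, 0.3], [0.4, -4, 1, -45, 0, 0, 0.3], [0.4, -4, 1.2, -50, 0, 0, 0.3], [0.4, -4, 1.2, -53.5, 0, 0, 0.3]]

```text
clock: 24.55
ee_pos: [609.7, 274.0, 210.7]
orientation: [0.511, 0.489, 0.513, -0.487]
wrist_force: [0.4, -0.7, -1.2]
finger_gap: 0.596
```

```bash
python3 - <<'E'
from h import *
plan((610,271,117.5,2.4))
E
```

```text
at [609.7 274.  210.7] jaw 2.7 q [0.4  0.49 1.4  0.   1.25 0.36] t 24.55 gap 0.596 F [ 0.4 -0.7 -1.2] x [-0.001  0.003 -1.   ]
[9.32, 0.02, 0.33] [0.3, -0.2, 0.0]
```

Request:
send_rows:
  increments:
    - [[0.4, 3, 0, 0.3, 0, 0, 0], [0.4, 6, 0, 0.3, 0, -0.2, 0], [0.4, 8, 0, 0.3, 0, -0.2, 0], [0.4, 8.7, 0, 0.3, 0, -0.2, 0], [0.4, 9, 0, 0.3, 0, -0.2, 0], [0.4, 9, 0, 0.3, 0, -0.2, 0]]

```text
clock: 25.15
ee_pos: [609.4, 271.2, 122.4]
orientation: [0.511, 0.488, 0.512, -0.488]
wrist_force: [-2.3, -0.3, 3.0]
finger_gap: 0.6
```

Request:
send_rows:
  increments:
    - [[0.75, 0, 0, 0, 0, 0, 0], [0.75, 0, 0, 0, 0, 0, 0], [0.75, 0, 0, 0, 0, 0, 0], [0.75, -3, 0, 0, 0, 0, 0], [0.75, -6, 0, 0, 0, 0, 0], [0.75, -9, 0, 0, 0, 0, 0]]

```text
clock: 25.75
ee_pos: [609.5, 271.1, 213.2]
orientation: [0.511, 0.488, 0.512, -0.489]
wrist_force: [-0.5, 0.6, -0.0]
finger_gap: 0.75
```

```bash
python3 - <<'E'
from h import *
plan((516,-261,200,2.4))
im=robot.get_image('top'); cv2.imwrite('pics/t17.png',im)
for j in jars(im): print(*j)
im=robot.get_image('scene'); cv2.imwrite('pics/s17.png',im)
E
```

```text
at [609.5 271.1 213.2] jaw 2.7 q [0.4  0.49 1.4  0.   1.25 0.35] t 25.75 gap 0.75 F [-0.5  0.6 -0. ] x [-0.001 -0.    -1.   ]
[1.35, -11.83, 52.72] [0.3, 0.0, 0.1]
[142.8 268.9] 107 [509.8 623.3  57. ]
[495.4 256.3] 260 [ 555.  -386.8   57. ]
[451.4 269.5] 261 [ 516.1 -260.8   57. ]
[492.8 288.7] 264 [ 462.7 -378.4   57. ]
[455.4 306.7] 266 [ 410.6 -271.9   57. ]
```

View pics/s17.png

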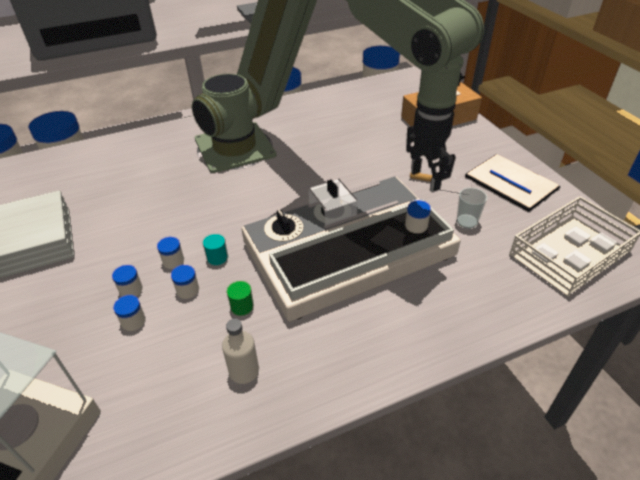

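The first jar stands upright in the tray (418,215) and the other four are where they were. Next jar: (451,269).

Request:
send_rows:
  increments:
    - [[0.85, 0, -1, 5, 0, 0, 0], [0.85, 0, -2, 10, 0, 0, 0], [0.85, 0, -3.2, 15, 0, 0, 0], [0.85, 0, -4.4, 20, 0, 0, 0], [0.85, 0, -5.6, 25, 0, 0, 0], [0.85, 0, -6.8, 30, 0, 0, 0], [0.85, 0, -8, 35, 0, 0, 0], [0.85, 0, -9.2, 40, 0, 0, 0], [0.85, 1, -10.4, 45, 0, 0, 0], [0.85, 3, -11.6, 50, 0, 0, 0], [0.85, 6, -11.8, 52.7, 0.3, 0, 0], [0.85, 8, -11.8, 52.7, 0.3, 0, 0]]

```text
clock: 27.05
ee_pos: [518.1, -263.6, 132.8]
orientation: [0.51, 0.493, 0.508, -0.488]
wrist_force: [0.4, 1.2, -0.3]
finger_gap: 0.85
```

```bash
python3 - <<'E'
from h import *
plan((516,-261,48.5,2.4))
E
```

```text
at [ 518.1 -263.6  132.8] jaw 2.1 q [-0.49  0.43  1.73  0.01  0.98 -0.53] t 27.05 gap 0.85 F [ 0.4  1.2 -0.3] x [ 0.008  0.003 -1.   ]
[8.43, -0.26, -0.24] [-0.3, -0.1, -0.4]
```

Request:
send_rows:
  increments:
    - [[0.85, 2, -0.2, -0.2, -0.3, 0, -0.4], [0.85, 4.5, -0.3, -0.2, -0.3, 0, -0.4], [0.85, 7, -0.3, -0.2, -0.3, 0, -0.4], [0.85, 8.4, -0.3, -0.2, -0.3, 0, -0.4], [0.85, 8.4, -0.3, -0.2, -0.3, 0, -0.4], [0.4, 8.4, -0.3, -0.2, -0.3, 0, -0.4], [0.4, 8.4, -0.3, -0.2, -0.3, 0, -0.4], [0.4, 8.4, -0.3, -0.2, -0.3, 0, -0.4], [0.4, 8.4, -0.3, -0.2, -0.3, 0, -0.4], [0.4, 4, -0.3, -0.2, -0.3, 0, -0.4], [0.4, -1, -0.3, -0.2, -0.3, 0, -0.4], [0.4, -5, -0.3, -0.2, -0.3, 0, -0.4]]
  force: 40

```text
clock: 28.25
ee_pos: [514.8, -261.9, 185.4]
orientation: [0.511, 0.49, 0.51, -0.488]
wrist_force: [1.0, -0.9, -1.2]
finger_gap: 0.601
```

```bash
python3 - <<'E'
from h import *
plan((613,199,210,2.4),(613,199,120.5,2.4))
E
```

```text
at [ 514.8 -261.9  185.4] jaw 2.4 q [-0.49  0.38  1.67  0.    1.1  -0.54] t 28.25 gap 0.601 F [ 1.  -0.9 -1.2] x [ 0.002  0.002 -1.   ]
[-2.37, 11.77, -45.64] [0.0, -0.1, -0.1]
[6.58, 11.75, -45.63] [0.0, -0.1, -0.1]
```

Request:
send_rows:
  increments:
    - [[0.4, -2.5, 0.6, -2.5, 0, 0, 0], [0.4, -2.5, 2, -7.5, 0, 0, 0], [0.4, -2.5, 3.2, -12.5, 0, 0, 0], [0.4, -2.5, 4.5, -17.5, 0, 0, 0], [0.4, -2.5, 5.8, -22.5, 0, 0, 0], [0.4, -2.5, 7.1, -27.5, 0, 0, 0], [0.4, -2.5, 8.4, -32.5, 0, 0, 0], [0.4, -2.5, 9.7, -37.5, 0, 0, 0], [0.4, -2.5, 11, -42.5, 0, 0, 0], [0.4, -2.5, 11.8, -45.6, 0, 0, 0], [0.4, -2.5, 11.8, -45.6, 0, 0, 0], [0.4, 0, 11.8, -45.6, 0, 0, 0]]

```text
clock: 29.45
ee_pos: [615.2, 200.7, 189.3]
orientation: [0.513, 0.492, 0.51, -0.485]
wrist_force: [0.7, -0.1, -1.7]
finger_gap: 0.597
```

```bash
python3 - <<'E'
from h import *
plan((613,199,120.7,2.4))
E
```

```text
at [615.2 200.7 189.3] jaw 2.6 q [0.3  0.47 1.5  0.   1.16 0.25] t 29.45 gap 0.597 F [ 0.7 -0.1 -1.7] x [ 0.01   0.003 -1.   ]
[6.86, -0.3, 0.18] [0.2, -0.2, -0.6]
```

Request:
send_rows:
  increments:
    - [[0.4, 3, -0.2, 0.2, 0, -0.2, -0.6], [0.4, 5.5, -0.3, 0.2, 0, -0.2, -0.6], [0.4, 6.6, -0.3, 0.2, 0, -0.2, -0.6], [0.4, 6.9, -0.3, 0.2, 0, -0.2, -0.6], [0.4, 6.9, -0.3, 0.2, 0, -0.2, -0.6], [0.75, 6.9, -0.3, 0.2, 0, -0.2, -0.6], [0.75, 6.9, -0.3, 0.2, 0, -0.2, -0.6], [0.75, 6.9, -0.3, 0.2, 0, -0.2, -0.6], [0.75, 4, -0.3, 0.2, 0, -0.2, -0.6], [0.75, 0, -0.3, 0.2, 0, -0.2, -0.6], [0.75, -2, -0.3, 0.2, 0, -0.2, -0.6]]

```text
clock: 30.55
ee_pos: [613.3, 198.9, 212.8]
orientation: [0.512, 0.49, 0.51, -0.487]
wrist_force: [0.6, 1.0, -0.8]
finger_gap: 0.752
```

```bash
python3 - <<'E'
from h import *
plan((411,-272,200,2.4))
im=robot.get_image('top'); cv2.imwrite('pics/t18.png',im)
for j in jars(im): print(*j)
E
```

```text
at [613.3 198.9 212.8] jaw 2.6 q [ 0.3   0.45  1.46 -0.    1.22  0.25] t 30.55 gap 0.752 F [ 0.6  1.  -0.8] x [ 0.004  0.001 -1.   ]
[1.15, -22.35, 46.12] [0.2, -0.0, -0.3]
[142.8 268.9] 107 [509.8 623.3  57. ]
[495.5 256.4] 258 [ 554.9 -387.    57. ]
[492.8 288.7] 265 [ 462.8 -378.4   57. ]
[455.4 306.7] 266 [ 410.8 -271.7   57. ]
```

Request:
send_rows:
  increments:
    - [[0.85, 0, -2.2, 4.5, 0, 0, 0], [0.85, 0, -4.4, 9, 0, 0, 0], [0.85, 0, -6.6, 13.5, 0, 0, 0], [0.85, 0, -8.8, 18, 0, 0, 0], [0.85, 0, -11, 22.5, 0, 0, 0], [0.85, 0, -13.2, 27, 0, 0, 0], [0.85, 0, -15.4, 31.5, 0, 0, 0], [0.85, 0, -17.6, 36, 0, 0, 0], [0.85, 0, -19.8, 41, 0, 0, 0], [0.85, 2, -22.3, 46, 0, 0, 0], [0.85, 5, -22.3, 46.1, 0.2, 0, -0.3], [0.85, 8, -22.3, 46.1, 0.2, 0, -0.3]]

```text
clock: 31.8
ee_pos: [412.4, -273.6, 131.7]
orientation: [0.51, 0.492, 0.508, -0.489]
wrist_force: [0.4, 0.4, -0.1]
finger_gap: 0.849
```

```bash
python3 - <<'E'
from h import *
plan((410.8,-271.7,48.5,2.4))
E
```

```text
at [ 412.4 -273.6  131.7] jaw 2.2 q [-0.61  0.31  1.93  0.    0.9  -0.65] t 31.8 gap 0.849 F [ 0.4  0.4 -0.1] x [ 0.005  0.001 -1.   ]
[8.32, -0.19, -0.19] [-0.2, -0.0, -0.3]
```

Request:
send_rows:
  increments:
    - [[0.85, 2, -0.2, -0.2, -0.2, 0, -0.3], [0.85, 4.5, -0.2, -0.2, -0.2, 0, -0.3], [0.85, 7, -0.2, -0.2, -0.2, 0, -0.3], [0.85, 8.3, -0.2, -0.2, -0.2, 0, -0.3], [0.85, 8.3, -0.2, -0.2, -0.2, 0, -0.3], [0.4, 8.3, -0.2, -0.2, -0.2, 0, -0.3], [0.4, 8.3, -0.2, -0.2, -0.2, 0, -0.3], [0.4, 8.3, -0.2, -0.2, -0.2, 0, -0.3], [0.4, 8.3, -0.2, -0.2, -0.2, 0, -0.3], [0.4, 4, -0.2, -0.2, -0.2, 0, -0.3], [0.4, -1, -0.2, -0.2, -0.2, 0, -0.3], [0.4, -5, -0.2, -0.2, -0.2, 0, -0.3]]

```text
clock: 33.0
ee_pos: [410.1, -271.8, 184.1]
orientation: [0.51, 0.49, 0.51, -0.489]
wrist_force: [0.9, -0.7, -1.5]
finger_gap: 0.597
```

```bash
python3 - <<'E'
from h import *
plan((616,127,210,2.4),(616,127,120.5,2.4))
E
```

```text
at [ 410.1 -271.8  184.1] jaw 2.4 q [-0.61  0.25  1.86  0.    1.03 -0.65] t 33.0 gap 0.597 F [ 0.9 -0.7 -1.5] x [ 0.001 -0.    -1.   ]
[-2.57, 22.22, -38.99] [-0.0, 0.0, -0.1]
[6.38, 22.22, -38.99] [-0.0, 0.0, -0.1]
```

Request:
send_rows:
  increments:
    - [[0.4, -2.7, 1.2, -2, 0, 0, 0], [0.4, -2.7, 3.7, -6.5, 0, 0, 0], [0.4, -2.7, 6.2, -11, 0, 0, 0], [0.4, -2.7, 8.7, -15.3, 0, 0, 0], [0.4, -2.7, 11.2, -19.6, 0, 0, 0], [0.4, -2.7, 13.7, -24, 0, 0, 0], [0.4, -2.7, 16.2, -28.4, 0, 0, 0], [0.4, -2.7, 18.7, -32.8, 0, 0, 0], [0.4, -2.7, 21.2, -37.2, 0, 0, 0], [0.4, -2.7, 22.2, -39, 0, 0, 0], [0.4, -2.7, 22.2, -39, 0, 0, 0], [0.4, 0, 22.2, -39, 0, 0, 0]]

```text
clock: 34.2
ee_pos: [617.8, 128.0, 187.2]
orientation: [0.513, 0.491, 0.509, -0.487]
wrist_force: [0.5, 0.7, -1.4]
finger_gap: 0.597
```

```bash
python3 - <<'E'
from h import *
plan((616,127,120.7,2.4))
E
```

```text
at [617.8 128.  187.2] jaw 2.5 q [ 0.19  0.45  1.54 -0.    1.14  0.14] t 34.2 gap 0.597 F [ 0.5  0.7 -1.4] x [ 0.009  0.001 -1.   ]
[6.65, -0.24, 0.1] [0.1, -0.0, -0.5]
```

Request:
send_rows:
  increments:
    - [[0.4, 3, -0.2, 0.1, 0, 0, -0.5], [0.4, 5.5, -0.2, 0.1, 0, 0, -0.5], [0.4, 6.4, -0.2, 0.1, 0, 0, -0.5], [0.4, 6.7, -0.2, 0.1, 0, 0, -0.5], [0.4, 6.7, -0.2, 0.1, 0, 0, -0.5], [0.75, 6.7, -0.2, 0.1, 0, 0, -0.5], [0.75, 6.7, -0.2, 0.1, 0, 0, -0.5], [0.75, 6.7, -0.2, 0.1, 0, 0, -0.5], [0.75, 4, -0.2, 0.1, 0, 0, -0.5], [0.75, 0, -0.2, 0.1, 0, 0, -0.5], [0.75, -2.5, -0.2, 0.1, 0, 0, -0.5]]

```text
clock: 35.3
ee_pos: [616.5, 127.0, 214.9]
orientation: [0.511, 0.49, 0.51, -0.488]
wrist_force: [0.4, 0.0, -0.5]
finger_gap: 0.75
```

```bash
python3 - <<'E'
from h import *
plan((555,-387,200,2.4))
im=robot.get_image('top'); cv2.imwrite('pics/t19.png',im)
for j in jars(im): print(*j)
im=robot.get_image('scene'); cv2.imwrite('pics/s19.png',im)
E
```

```text
at [616.5 127.  214.9] jaw 2.5 q [0.18 0.43 1.5  0.   1.21 0.14] t 35.3 gap 0.75 F [ 0.4  0.  -0.5] x [ 0.003  0.001 -1.   ]
[1.42, -8.36, 51.09] [0.1, -0.1, -0.2]
[262.9 233.2] 286 [615.5 280.3  57. ]
[142.8 268.9] 106 [509.7 623.3  57. ]
[495.5 256.4] 258 [ 554.9 -387.    57. ]
[492.8 288.7] 263 [ 462.7 -378.3   57. ]
```

View pics/s19.png

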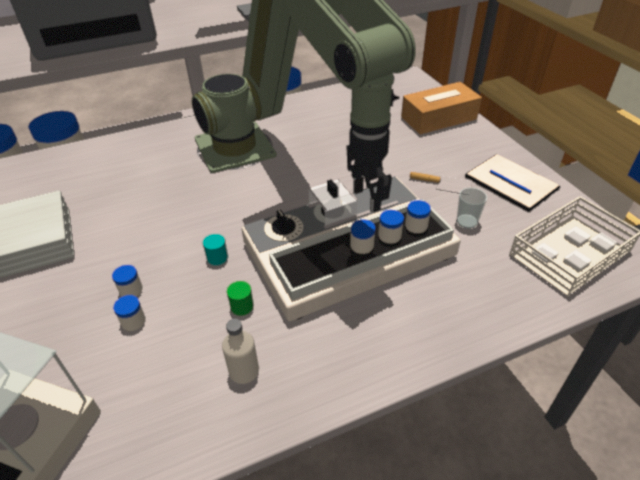

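Three jars stand upright in the tray at (418,215), (391,227) and (363,237). Next is the one at (495,256).

Request:
send_rows:
  increments:
    - [[0.8, 0, -0.8, 4.8, 0, 0, 0], [0.8, 0, -1.6, 9.6, 0, 0, 0], [0.8, 0, -2.4, 14.4, 0, 0, 0], [0.8, 0, -3.2, 19.2, 0, 0, 0], [0.8, 0, -4, 24, 0, 0, 0], [0.8, 0, -4.8, 29, 0, 0, 0], [0.8, 0, -5.6, 34, 0, 0, 0], [0.8, 0, -6.4, 38.8, 0, 0, 0], [0.8, 0, -7.2, 43.6, 0, 0, 0], [0.8, 2, -8, 48.4, 0, 0, 0], [0.8, 5, -8.4, 51.1, 0.1, 0, -0.2], [0.8, 8, -8.4, 51.1, 0.1, 0, -0.2]]

```text
clock: 36.6
ee_pos: [555.5, -391.0, 133.2]
orientation: [0.511, 0.492, 0.508, -0.489]
wrist_force: [1.6, 1.1, -0.0]
finger_gap: 0.801
```

```bash
python3 - <<'E'
from h import *
plan((555,-387,48.5,2.4))
E
```

```text
at [ 555.5 -391.   133.2] jaw 2.1 q [-0.63  0.57  1.48  0.    1.09 -0.67] t 36.6 gap 0.801 F [ 1.6  1.1 -0. ] x [ 0.006  0.    -1.   ]
[8.47, -0.08, -0.4] [-0.3, -0.0, -0.3]
```

Request:
send_rows:
  increments:
    - [[0.8, 2, -0.1, -0.3, -0.3, 0, -0.3], [0.8, 4.5, -0.1, -0.4, -0.3, 0, -0.3], [0.8, 7, -0.1, -0.4, -0.3, 0, -0.3], [0.8, 8.4, -0.1, -0.4, -0.3, 0, -0.3], [0.8, 8.4, -0.1, -0.4, -0.3, 0, -0.3], [0.4, 8.4, -0.1, -0.4, -0.3, 0, -0.3], [0.4, 8.4, -0.1, -0.4, -0.3, 0, -0.3], [0.4, 8.4, -0.1, -0.4, -0.3, 0, -0.3], [0.4, 8.4, -0.1, -0.4, -0.3, 0, -0.3], [0.4, 4, -0.1, -0.4, -0.3, 0, -0.3], [0.4, -1, -0.1, -0.4, -0.3, 0, -0.3], [0.4, -5, -0.1, -0.4, -0.3, 0, -0.3]]

```text
clock: 37.8
ee_pos: [554.4, -387.3, 186.1]
orientation: [0.511, 0.49, 0.51, -0.489]
wrist_force: [0.1, -0.4, -1.2]
finger_gap: 0.597
```

```bash
python3 - <<'E'
from h import *
plan((619,55,210,2.4),(619,55,120.5,2.4))
E
```

```text
at [ 554.4 -387.3  186.1] jaw 2.4 q [-0.63  0.52  1.42  0.    1.2  -0.67] t 37.8 gap 0.597 F [ 0.1 -0.4 -1.2] x [ 0.002 -0.001 -1.   ]
[-2.44, 8.33, -43.91] [0.0, 0.1, -0.1]
[6.51, 8.31, -43.92] [0.0, 0.1, -0.1]
```

Request:
send_rows:
  increments:
    - [[0.4, -2.5, 0.5, -2.5, 0, 0, 0], [0.4, -2.5, 1.4, -7.3, 0, 0, 0], [0.4, -2.5, 2.3, -12, 0, 0, 0], [0.4, -2.5, 3.2, -17, 0, 0, 0], [0.4, -2.5, 4.2, -22, 0, 0, 0], [0.4, -2.5, 5.2, -27, 0, 0, 0], [0.4, -2.5, 6.1, -32, 0, 0, 0], [0.4, -2.5, 7, -37, 0, 0, 0], [0.4, -2.5, 8, -42, 0, 0, 0], [0.4, -2.5, 8.3, -43.9, 0, 0, 0], [0.4, -2.5, 8.3, -43.9, 0, 0, 0], [0.4, 0, 8.3, -43.9, 0, 0, 0]]

```text
clock: 39.0
ee_pos: [620.9, 55.6, 189.0]
orientation: [0.514, 0.491, 0.508, -0.487]
wrist_force: [-0.0, -0.8, -1.4]
finger_gap: 0.596
```

```bash
python3 - <<'E'
from h import *
plan((619,55,120.7,2.4))
E
```

```text
at [620.9  55.6 189. ] jaw 2.5 q [ 0.07  0.44  1.56 -0.    1.14  0.03] t 39.0 gap 0.596 F [-0.  -0.8 -1.4] x [ 0.011 -0.001 -1.   ]
[6.83, -0.26, 0.04] [0.1, 0.1, -0.6]
```

Request:
send_rows:
  increments:
    - [[0.4, 3, -0.2, 0, 0, 0, -0.6], [0.4, 5.5, -0.3, 0, 0, 0, -0.6], [0.4, 6.6, -0.3, 0, 0, 0, -0.6], [0.4, 6.9, -0.3, 0, 0, 0, -0.6], [0.4, 6.9, -0.3, 0, 0, 0, -0.6], [0.75, 6.9, -0.3, 0, 0, 0, -0.6], [0.75, 6.9, -0.3, 0, 0, 0, -0.6], [0.75, 6.9, -0.3, 0, 0, 0, -0.6], [0.75, 4, -0.3, 0, 0, 0, -0.6], [0.75, 0, -0.3, 0, 0, 0, -0.6], [0.75, -2.5, -0.3, 0, 0, 0, -0.6]]

```text
clock: 40.1
ee_pos: [618.6, 55.5, 216.7]
orientation: [0.512, 0.489, 0.51, -0.488]
wrist_force: [0.9, -0.7, -0.3]
finger_gap: 0.754
```

```bash
python3 - <<'E'
from h import *
plan((462.7,-378.3,200,2.4))
im=robot.get_image('top'); cv2.imwrite('pics/t20.png',im)
for j in jars(im): print(*j)
E
```

```text
at [618.6  55.5 216.7] jaw 2.5 q [ 0.07  0.42  1.52 -0.    1.2   0.03] t 40.1 gap 0.754 F [ 0.9 -0.7 -0.3] x [ 0.004 -0.002 -1.   ]
[1.67, -17.49, 42.65] [0.1, 0.1, -0.2]
[270.8 232.4] 572 [618.  257.6  57. ]
[309.5 231.8] 85 [620.8 146.2  57. ]
[142.8 268.9] 107 [509.8 623.3  57. ]
[492.8 288.7] 262 [ 462.7 -378.3   57. ]
```

Request:
send_rows:
  increments:
    - [[0.85, 0, -1.8, 4.4, 0, 0, 0], [0.85, 0, -3.6, 8.8, 0, 0, 0], [0.85, 0, -5.4, 13.2, 0, 0, 0], [0.85, 0, -7.2, 17.6, 0, 0, 0], [0.85, 0, -9, 22, 0, 0, 0], [0.85, 0, -10.8, 26.4, 0, 0, 0], [0.85, 0, -12.6, 30.8, 0, 0, 0], [0.85, 0, -14.4, 35.2, 0, 0, 0], [0.85, 0, -16.2, 39.6, 0, 0, 0], [0.85, 2, -17.5, 42.6, 0, 0, -0.2], [0.85, 5, -17.5, 42.6, 0.1, 0, -0.2], [0.85, 8, -17.5, 42.6, 0.1, 0, -0.2]]

```text
clock: 41.35
ee_pos: [464.7, -379.3, 138.7]
orientation: [0.513, 0.491, 0.507, -0.488]
wrist_force: [-0.2, -0.1, -1.1]
finger_gap: 0.852
```

```bash
python3 - <<'E'
from h import *
plan((462.7,-378.3,48.5,2.4))
E
```

```text
at [ 464.7 -379.3  138.7] jaw 2.3 q [-0.71  0.45  1.68  0.    1.01 -0.75] t 41.35 gap 0.852 F [-0.2 -0.1 -1.1] x [ 0.009 -0.002 -1.   ]
[9.02, -0.28, -0.13] [-0.1, 0.1, -0.5]
```

Request:
send_rows:
  increments:
    - [[0.85, 2.5, -0.2, -0.1, -0.1, 0, -0.5], [0.85, 5, -0.3, -0.1, -0.1, 0, -0.5], [0.85, 7.5, -0.3, -0.1, -0.1, 0, -0.5], [0.85, 9, -0.3, -0.1, -0.1, 0, -0.5], [0.85, 9, -0.3, -0.1, -0.1, 0, -0.5], [0.4, 9, -0.3, -0.1, -0.1, 0, -0.5], [0.4, 9, -0.3, -0.1, -0.1, 0, -0.5], [0.4, 9, -0.3, -0.1, -0.1, 0, -0.5], [0.4, 9, -0.3, -0.1, -0.1, 0, -0.5], [0.4, 5, -0.3, -0.1, -0.1, 0, -0.5], [0.4, 0, -0.3, -0.1, -0.1, 0, -0.5], [0.4, -4, -0.3, -0.1, -0.1, 0, -0.5]]

```text
clock: 42.55
ee_pos: [461.5, -378.5, 181.2]
orientation: [0.511, 0.489, 0.509, -0.49]
wrist_force: [0.1, -0.8, -0.0]
finger_gap: 0.598
```

```bash
python3 - <<'E'
from h import *
plan((622,-17,210,2.4),(622,-17,120.5,2.4))
E
```

```text
at [ 461.5 -378.5  181.2] jaw 2.4 q [-0.71  0.41  1.63 -0.    1.1  -0.75] t 42.55 gap 0.598 F [ 0.1 -0.8 -0. ] x [ 0.001 -0.004 -1.   ]
[-2.99, 17.55, -35.44] [-0.0, 0.2, -0.1]
[5.96, 17.54, -35.47] [-0.0, 0.2, -0.1]
```

Request:
send_rows:
  increments:
    - [[0.4, -3, 1, -2, 0, 0, 0], [0.4, -3, 3.2, -6.5, 0, 0, 0], [0.4, -3, 5.4, -11, 0, 0, 0], [0.4, -3, 7.6, -15.5, 0, 0, 0], [0.4, -3, 9.8, -20, 0, 0.2, 0], [0.4, -3, 12, -24.5, 0, 0.2, 0], [0.4, -3, 14.2, -29, 0, 0.2, 0], [0.4, -3, 16.4, -33.5, 0, 0.2, 0], [0.4, -3, 17.5, -35.4, 0, 0.2, 0], [0.4, -3, 17.5, -35.4, 0, 0.2, 0], [0.4, 0, 17.5, -35.4, 0, 0.2, 0]]

```text
clock: 43.65
ee_pos: [624.1, -17.2, 183.9]
orientation: [0.514, 0.491, 0.508, -0.487]
wrist_force: [0.3, 0.8, -0.6]
finger_gap: 0.598
```

```bash
python3 - <<'E'
from h import *
plan((622,-17,120.7,2.4))
E
```

```text
at [624.1 -17.2 183.9] jaw 2.5 q [-0.05  0.44  1.56 -0.    1.13 -0.09] t 43.65 gap 0.598 F [ 0.3  0.8 -0.6] x [ 0.01  -0.001 -1.   ]
[6.31, -0.28, -0.04] [0.1, 0.1, -0.6]
```

Request:
send_rows:
  increments:
    - [[0.4, 3, -0.2, 0, 0, 0, -0.6], [0.4, 5.2, -0.3, 0, 0, 0, -0.6], [0.4, 6.1, -0.3, 0, 0, 0, -0.6], [0.4, 6.4, -0.3, 0, 0, 0, -0.6], [0.4, 6.4, -0.3, 0, 0, 0, -0.6], [0.75, 6.4, -0.3, 0, 0, 0, -0.6], [0.75, 6.4, -0.3, 0, 0, 0, -0.6], [0.75, 6.4, -0.3, 0, 0, 0, -0.6], [0.75, 3, -0.3, 0, 0, 0, -0.6], [0.75, -1, -0.3, 0, 0, 0, -0.6], [0.75, -5, -0.3, 0, 0, 0, -0.6]]

```text
clock: 44.75
ee_pos: [620.4, -17.4, 234.7]
orientation: [0.511, 0.488, 0.511, -0.49]
wrist_force: [0.4, -0.3, 0.6]
finger_gap: 0.746
```

Request:
send_rows:
  increments:
    - [[0.75, -2, 0, 4, 0, 0, 0], [0.75, -3, -2, 9, 0, 0, 0], [0.75, -3, -4, 14, 0, 0, 0], [0.75, -3, -6, 19, 0, 0, 0], [0.75, -3, -8, 24, 0, 0, 0], [0.75, -3, -10, 29, 0, 0, 0], [0.75, -3, -12, 34, 0, 0, 0], [0.75, -3, -14, 39, 0, 0, 0], [0.75, -3, -16, 44, 0, 0, 0], [0.75, -3, -16, 44, 0, 0, 0]]

```text
clock: 45.75
ee_pos: [477.8, -467.2, 265.4]
orientation: [0.51, 0.489, 0.51, -0.491]
wrist_force: [0.1, -0.7, 0.1]
finger_gap: 0.75
```

```bash
python3 - <<'E'
from h import *
plan()
im=robot.get_image('top'); cv2.imwrite('pics/t21.png',im); crop('top',im,235,200,400,310,'c21',4.8)
c=np.array([616,127])
b,g,r=[im[...,i].astype(int) for i in range(3)]
m=((b-r>25)&(b-g>18)).astype(np.uint8); m=cv2.erode(m,np.ones((3,3))); n,l,st,ct=cv2.connectedComponentsWithStats(m)
for i in range(1,n):
    if st[i,4]>40:
        w=toz('top',ct[i],129)[:2]; print(ct[i].round(1),st[i,4],w.round(1),((w-c)@ux).round(1),((w-c)@uy).round(1))
im=robot.get_image('scene'); cv2.imwrite('pics/s21.png',im); crop('scene',im,240,160,470,320,'c22',3.4)
E
```

```text
at [ 477.8 -467.2  265.4] jaw 2.3 q [-0.79  0.46  1.31 -0.    1.36 -0.83] t 45.75 gap 0.75 F [ 0.1 -0.7  0.1] x [-0.002 -0.003 -1.   ]
[315.4 231.3] 216 [616.2 125.9] 0.2 -1.1
[341.5 230.6] 213 [618.8  53.7] -0.2 -73.4
[367.7 229.9] 214 [621.4 -18.6] -0.7 -145.7
[270.8 232.4] 441 [612.1 249. ] 1.2 122.0
```

View pics/c21.png

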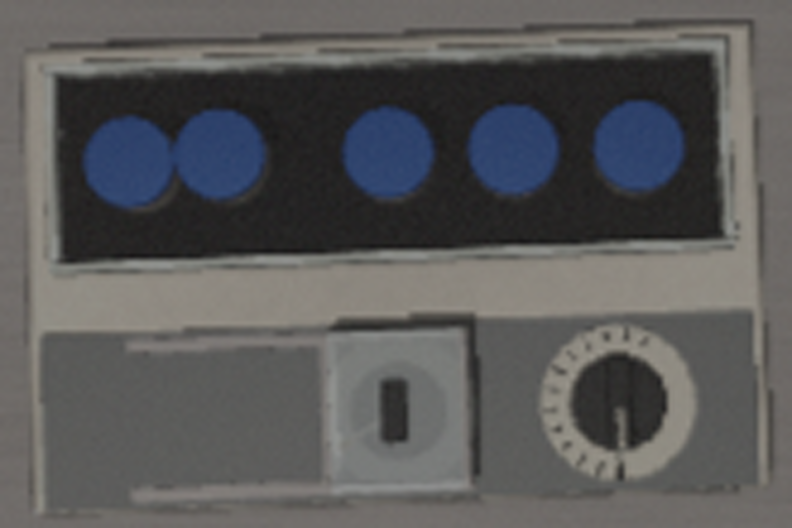

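View pics/s21.png

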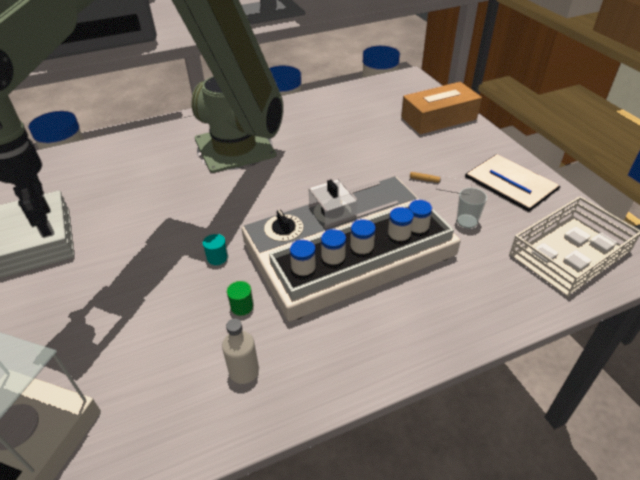

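View pics/c22.png

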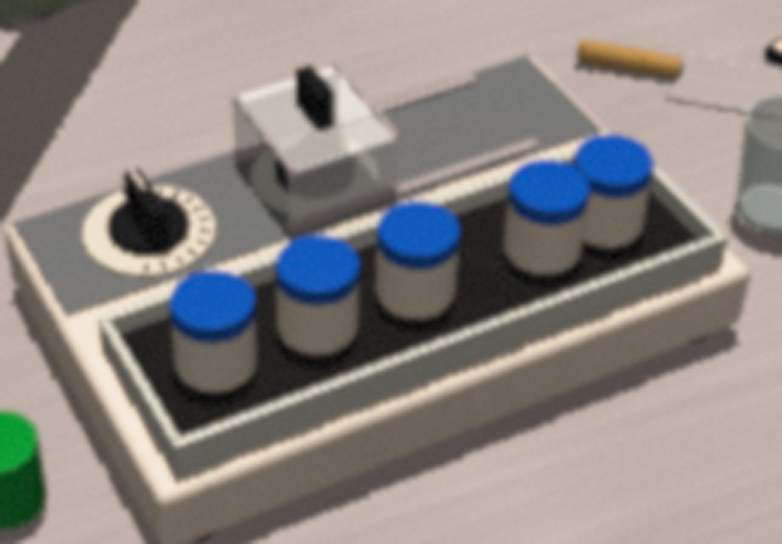

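All five jars stand upright in the tray. The second from the left was nudged about 20 mm, to y≈+98 mm, and is still well inside the limits. Guard home, pointer on the tab, counter at zero, and the gripper is clear, so I'm handing in.

```bash
python3 - <<'E'
from workcell import robot
print(robot.finish_job(), robot.state()['clock'])
E
```

```text
the job is handed in; nothing more can be done
the job is handed in; nothing more can be done
```

The shaker is ready and the job was handed in at about 46 s; no verdict was reported.

**What I did**
- **Guard and speed knob:** I slid the guard off, turned the speed knob until its pointer met the brass tab, and slid the guard back against its stop.
- **Counter:** I turned the counter knob counter-clockwise until it met its zero stop.
- **Jars:** I stood all five blue-lid jars upright in the tray and left the green and turquoise look-alikes where they were.

**Last checks**
- **Speed pointer:** In the top view its line was within about 1° of the direction to the tab, against roughly 8° allowed. I measured this before closing the guard. Afterwards I only glimpsed the pointer faintly through the clear plastic, and it still looked aligned.
- **Guard:** It pressed against the stop with 13.5 N and looks centred over the knob.
- **Counter:** The stop was felt as 0.64 N m of torque, and the pointer lies on the long tick.
- **Jars:** All are upright, with x within about 1 mm of the tray's centre line and y between about -146 and +146 mm.
- **Beaker, bottle and spatula:** They look unmoved in the pictures.

**One disagreement:** the second jar from the left was about 25 mm from where I set it, now touching or nearly touching its neighbour. This was probably the announced knock. It is upright and well inside the limits, so I left it.

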